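# Load the travelling book rack and lock its transport bar

## Task

Get the travelling book rack ready to go round the classrooms. Draw out its locking pin and put it aside, swing the transport bar up out of the way, and lay every pocket book flat on the sloping deck, front cover up and side by side, with its foot (the end with the white class label) resting against the front lip; then swing the bar fully down over the books and push the locking pin right home again through all the eyelets on the rack's right-hand side, the bar's own included. Leave the other things on the desk where they are.

Things in the scene. Friction and masses are not known exactly. Their poses are not given: they have to be found in the camera images.
- deck: Sloping deck of the low pale-green steel rack fixed on the desk, rising 28 deg away from the robot. Origin: mid lip, where surface meets lip, 40 mm up. x up the slope, y left along the lip, z off the surface. Flat from x 0 to 160, y -205 to 205 mm; lip 6 thick, 14 high; side rails 12 high, hinge posts at the rear corners 50 high. Three books fit, e.g. at y -110, 0, 110.
- bar (a joint): Angle (rad) of the U-shaped steel transport bar, hinged along deck y at deck x 150, z 36 mm. 0 = fully down on its stop, crossbar at deck x 60, z 36, clear above the books; grows as it swings up and away from the robot, to 1.9 (about 10 deg past upright). Stiff hinge: stays where left, moves with 1 to 4 N at the crossbar. Starts down, locked by the pin.
- bar_grip (a point): Centre of the red grip sleeve (14 mm thick, 80 mm long, along y) in the middle of the bar's 8 mm crossbar, 90 mm from the hinge line. Moves with the bar. The bar's side arms are at deck y -197 and 197 mm.
- bar_eye (a point): Centre of the steel eyelet at the end of the bar's right-hand (-y) arm, 112 mm from the hinge line; moves with the bar. Clear opening 14 mm, wire 6 mm. Lines up with the two fixed eyelets only when the bar is fully down.
- eye_outer (a point): Centre of the outer face of the outer fixed eyelet on the rack's right-hand (-y) side: deck x 38, y -246, z 36 mm; axes as the deck's. Fixed eyelets (clear opening 14 mm, 28 mm outside) at deck y -243 and -217 on a bracket 14 mm below their axis; the bar's eyelet, when down, is third in line. The pin goes in along deck +y.
- eye_lock (a point): Fixed point on the eyelets' axis where the centre of the bar's eyelet is when the bar is fully down: deck x 38, y -197, z 36 mm. Axes as the deck's.
- pin: Locking pin, 45 g: red square grip 16 x 16 x 50 mm with two black bands, and a steel shank 10 mm thick, 65 mm long, its last 8 mm tapered. Origin: centre of the grip; x runs to the tip. Starts pushed home in the eyelets, drooping up to 0.1 rad; laid on the desk it rests on its grip, axis 8 mm up. Fully home, the end of the grip meets the outer eyelet.
- pin_tip (a point): Tip of the pin, 90 mm from the centre of its grip.
- book_a: Pocket book (red, yellow title band), stiff, 106 mm from foot to head, 66 mm wide, 22 mm thick, about 100 g; may be absent. Starts lying on the desk, front cover up. Origin: centre of its underside; x to the head (title band), y to the spine, z up out of the front cover. The foot is the end with the white class label with a red stripe.
- book_a_foot (a point): Middle of the foot edge of that book's underside (53 mm from its origin along -x).
- book_b: Pocket book (blue, pale title band), stiff, 106 mm from foot to head, 62 mm wide, 18 mm thick, about 100 g; may be absent. Starts lying on the desk, front cover up. Origin: centre of its underside; x to the head (title band), y to the spine, z up out of the front cover. The foot is the end with the white class label with a red stripe.
- book_b_foot (a point): Middle of the foot edge of that book's underside (53 mm from its origin along -x).
- book_c: Pocket book (orange-yellow, purple title band), stiff, 100 mm from foot to head, 64 mm wide, 20 mm thick, about 100 g; may be absent. Starts lying on the desk, front cover up. Origin: centre of its underside; x to the head (title band), y to the spine, z up out of the front cover. The foot is the end with the white class label with a red stripe.
- book_c_foot (a point): Middle of the foot edge of that book's underside (50 mm from its origin along -x).
- book_d: Pocket book (green, cream title band), stiff, 100 mm from foot to head, 60 mm wide, 16 mm thick, about 100 g; may be absent. Starts lying on the desk, front cover up. Origin: centre of its underside; x to the head (title band), y to the spine, z up out of the front cover. The foot is the end with the white class label with a red stripe.
- book_d_foot (a point): Middle of the foot edge of that book's underside (50 mm from its origin along -x).
- tape: Bystander: roll of yellow tape lying flat, 76 mm across, 24 mm high. Origin at the centre of its underside.
- glue: Bystander: white glue bottle with an orange cap, 38 mm across, 72 mm high. Origin at the centre of its underside.
- knife: Bystander: closed black craft knife lying flat, 145 x 20 x 12 mm. Origin at the centre of its underside.
- tin: Bystander: pink tin box, 85 x 120 x 50 mm. Origin at the centre of its underside.
- pot: Bystander: red plastic cup, 72 mm across, 75 mm high. Origin at the centre of its underside.
- stapler: Bystander: blue and black stapler, 130 x 34 x 50 mm. Origin at the centre of its underside.

How it is judged:
By the outcome, as a careful person would: the job done as asked, in the order asked, and still so for the second after the job is handed in, with the robot touching nothing.
Of book_a, book_b, book_c, book_d only 2 to 3 are there at a start; the rules pass over those that are not, and their reading is None.
At some moment in a run one of book_a, book_b, book_c, book_d, pin may be knocked a few centimetres aside while the robot is not near it.
Once in a run the grip may slacken for a moment while it holds something.
It also fails if it takes over 208 s, if anything falls off the work surface, if the arm or the gripper's body presses on something with over 40 N, if the wrist force passes 120 N, or if a joint passes its speed limit or range.

## Robot

A 6-joint arm with a two-finger parallel gripper is mounted at the origin on the work surface. World frame = base frame: x ahead of the robot, y to its left, z up, the work surface at z = 0. Lengths are in m, angles in rad, forces in N, time in s.
With the tool pointing down it reaches from about 0.375 to 0.9 m from the base axis. Payload 3.1 kg.
Tool frame: the origin (TCP) lies on the centre line of the jaws, within the pads' length; the fingertips stand 25 mm ahead of it and the grasp point (between the pads) lies 6 mm ahead of it (manip.tip_extent is the distance from the TCP to the fingertips, in m); z points along the fingers, y is the line along which they close (so a half turn about z gives the same grasp; the last joint's range is limited). The gripper opens to 85 mm and grips with 20 to 120 N. Pads are 22 mm wide; open, the fingers measure 114 mm over their backs; the gripper's body (76 mm by 85 mm) begins 54 mm behind the grasp point. The pads swing forward as they close: fully open they stand 13 mm farther back than shut.
Start: joints at [-1.321, 0.527, 1.433, -0, 1.181, -0.178], TCP at [0.259, -0.569, 0.256] pointing down, gripper open.
Joint ranges: [-3.08, 3.08], [-0.75, 2.2], [0.22, 2.44], [-1.43, 4.57], [0, 2.65], [-2.85, 2.85]. Speed limits (rad/s): [2.79, 2.79, 3.14, 3.14, 3.14, 3.14].

## Interface

Orientations are given as a unit quaternion [x, y, z, w].
In Python, from station import readout, imaging, order, manip gives the robot as it stands.
- The arm moves only by the tool move_arm, never from a script. Its argument "rows" is a list of rows, each a list of 7 numbers: the turn, a rotation vector about the tool's x, y, z in degrees, then the shift along the tool's x, y, z in mm, then the closure, from 0 (fully open) to 1 (shut). A call has 1 to 12 rows; each row is the pose to reach, as a shift and turn from the pose commanded when the call began, along the tool's axes at that moment; what a row does not reach only later rows make up. A row lasts 1/12 s, in which the tool goes at most 41.7 mm and 7.16 degrees, less where a joint would pass 70% of its speed; a pose out of reach is approached as far as the arm can. A call with a gripper value outside its range is refused whole. The fingers move at their own pace and stop on an object; "squeeze" is the grip in N (left out, the last holds). Time passes only in rows, so rows that repeat a pose let the fingers close. It gives the time, the measured TCP pose, the force, the opening and the grip force at its end, in the units of the state.
- readout.sense(): the state, without advancing time (a new reading comes with each control period).
- imaging.snapshot(name): name is "scene" or "top"; returns a dict with "img" (420x560x3 uint8, red, green, blue), "z_map" (420x560 float32, m along the optical axis (not along the pixel's ray), 0 where there is no reading), "fovy" (degrees; the focal length in pixels is half the picture's height over the tangent of half this angle, whatever the lens; pixels are square), "cx", "cy" (the principal point, pixels), "k1" (the pictures are not rectified: a ray, as slopes to the right and down, at radius r is drawn at 1 + k1 r^2 times it, then the intrinsics apply), "rvec" (rotation vector, rad) and "tvec" (3), from world to camera coordinates, as OpenCV has them. Camera axes: x right, y down, z forward; pixel columns grow to the right and rows downward; lengths in m; the calibration is good to about 2 mm. A picture is of the moment at which its call begins.
- order.sign_off(): hands the job in; it is judged then, once.
The state is a dict: "t": time; "q": joint angles; "qd": joint speeds; "tau": joint torques, N m; "tcp_pos": TCP position; "tool_rot": TCP orientation; "force": force on the tool from outside, world axes, zero at the start; "ft_torque": the same for the moment, N m; "finger_gap": opening from 0.0 (shut) to 1.0 (fully open); "gripper_force": force on a finger pad.
Only numpy, scipy, OpenCV 4.12 (cv2) and the standard library are available. Lean on these libraries where they do the work, as an engineer would, in place of code of your own. Each camera call takes 0.05 s, during which the arm holds its last target. There are 200 camera calls.

## Working session

There is one attempt and no reset: what is moved stays moved. The work goes in short steps, Python scripts to look and compute and a tool call to move; the robot and the scene stay as the last step left them, time stands still between calls to the robot, and variables do not carry over. Pictures are saved under pics/ and viewed, at most 14 in all, crops included, and the job is handed in when it is done.

Besides the shell and the picture viewer there is one more tool, called after ">>>" as name(argument=value, ...) on one line, values as JSON. move_arm: Moves the arm, as the interface text tells. Its arguments: {"type":"object","properties":{"rows":{"type":"array"},"squeeze":{"type":"number"}},"required":["rows"]}

```bash
ls; mkdir -p pics
cat > h.py <<'E'
import numpy as np, cv2
from scipy.spatial.transform import Rotation as R
from station import readout, imaging, order, manip
def snap(n):
    s=imaging.snapshot(n); f=210/np.tan(np.radians(s['fovy'])/2)
    s['f']=f; s['R']=R.from_rotvec(np.ravel(s['rvec'])).as_matrix(); s['t']=np.ravel(s['tvec']); s['o']=-s['R'].T@s['t']
    return s
def rays(s,uv):
    uv=np.atleast_2d(np.array(uv,float)); d=(uv-[s['cx'],s['cy']])/s['f']; u=d.copy()
    for _ in range(20): u=d/(1+s['k1']*(u**2).sum(1,keepdims=True))
    return np.c_[u,np.ones(len(u))]
def onplane(s,uv,z):
    r=rays(s,uv)@s['R']; return s['o']+r*((z-s['o'][2])/r[:,2])[:,None]
def cloud(s):
    v,u=np.mgrid[0:420,0:560]; r=rays(s,np.c_[u.ravel(),v.ravel()])
    P=((r*s['z_map'].ravel()[:,None])-s['t'])@s['R']; P[s['z_map'].ravel()==0]=np.nan
    return P.reshape(420,560,3)
def proj(s,P):
    c=np.atleast_2d(P)@s['R'].T+s['t']; u=c[:,:2]/c[:,2:]; u=u*(1+s['k1']*(u**2).sum(1,keepdims=True)); return u*s['f']+[s['cx'],s['cy']]
def save(s,n): cv2.imwrite('pics/'+n+'.png',s['img'][:,:,::-1])
E
python3 - <<'E'
from h import *
for n in('scene','top'):
    s=snap(n); save(s,n+'0'); print(n,s['o'],s['f'],s['k1'])
s=readout.sense(); print(s['t'],s['tcp_pos'],s['tool_rot'],s['finger_gap'],manip.tip_extent)
E
```

```text
pics
scene [1.27909327 0.50994595 0.97823109] 497.61475962949277 0.05562878856955203
top [0.38084324 0.01314318 1.58798391] 471.08405518472944 0.007633305256123685
0.1 [ 0.25915671 -0.56808634  0.25543123] [ 9.77210852e-01  2.12268673e-01 -3.93289283e-05 -9.79702507e-04] 0.9993561791316664 0.025
```

View pics/scene0.png

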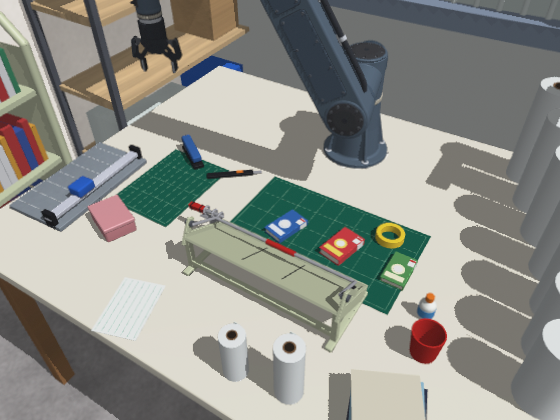

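View pics/top0.png

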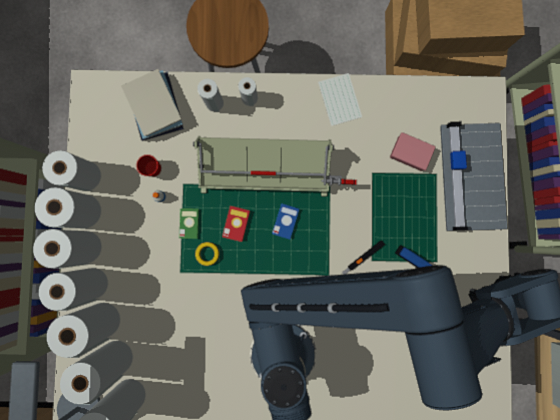

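The top view has +x up and +y left. The rack spans about (195–332, 138–190), with the red grip sleeve at (263,173) and the pin grip at (343,182). Green, red and blue books sit at (189,223), (236,223) and (286,221), and book c is absent. Tape is at (207,254), glue at (158,196), and the knife and stapler are at about (363,257) and (412,257).

```bash
cat > m.py <<'E'
from h import *
def rect(P):
    r=cv2.minAreaRect((P*1000).astype(np.float32)); return np.round(r[0],1),np.round(r[1],1),round(r[2],1)
H={'a':0.022,'b':0.018,'d':0.016}
def hsvmask(s,lo,hi,roi):
    h=cv2.cvtColor(s['img'],cv2.COLOR_RGB2HSV); m=cv2.inRange(h,np.array(lo),np.array(hi))
    z=np.zeros_like(m); z[roi[1]:roi[3],roi[0]:roi[2]]=1; return m*z
E
python3 - <<'E'
from m import *
s=snap('top'); C=cloud(s)
# deck plane
roi=(200,142,328,168)
m=hsvmask(s,(25,20,80),(45,140,255),roi)>0
P=C[m]; P=P[np.isfinite(P[:,0])]
P=P[(P[:,2]>.04)&(P[:,2]<.14)]
for _ in range(4):
    c=P.mean(0); n=np.linalg.svd(P-c,full_matrices=False)[2][2]; d=(P-c)@n; P=P[abs(d)<max(.002,2*d.std())]
n*=np.sign(n[2]); print('plane',len(P),c,n,'tilt',np.degrees(np.arccos(n[2])),'yaw',np.degrees(np.arctan2(-n[1],-n[0])),d.std())
# desk
print('desk z',np.nanmedian(C[205:215,250:270,2]),np.nanmedian(C[100:110,280:310,2]))
big=cv2.resize(s['img'][130:275,170:380],None,fx=3.8,fy=3.8,interpolation=cv2.INTER_CUBIC)
cv2.imwrite('pics/topcrop.png',big[:,:,::-1])
q=snap('scene')
big=cv2.resize(q['img'][185:345,170:430],None,fx=3,fy=3,interpolation=cv2.INTER_CUBIC)
cv2.imwrite('pics/scenecrop.png',big[:,:,::-1])
for nm,lo,hi in(('red1',(0,150,90),(8,255,255)),('red2',(172,150,90),(180,255,255)),('blue',(100,120,80),(120,255,255)),('green',(45,100,90),(62,255,200))):
    mm=hsvmask(s,lo,hi,(172,165,362,250))
    for c in cv2.findContours(mm,cv2.RETR_EXTERNAL,cv2.CHAIN_APPROX_NONE)[0]:
        if cv2.contourArea(c)>15: print(nm,cv2.boundingRect(c),cv2.contourArea(c),cv2.minAreaRect(c))
E
```

```text
plane 2713 [0.64730833 0.06648794 0.09049143] [-0.47556751  0.00463367  0.87966702] tilt 28.397777309241192 yaw -0.5582408496155006 0.002540174023609967
desk z 0.000830773854167171 -7.204336246160518e-06
red1 (341, 179, 13, 5) 30.0 ((347.0, 181.0), (4.0, 12.0), 90.0)
red1 (251, 171, 25, 4) 65.5 ((263.0, 172.5), (3.0, 24.0), 90.0)
red2 (225, 214, 23, 27) 203.0 ((234.88235473632812, 226.97061157226562), (19.160314559936523, 23.283418655395508), 14.03624439239502)
blue (272, 204, 27, 35) 514.0 ((285.24322509765625, 220.95944213867188), (19.115583419799805, 32.27592849731445), 17.102725982666016)
green (180, 209, 18, 29) 179.0 ((188.5, 223.0), (28.0, 17.0), 90.0)
```

View pics/topcrop.png

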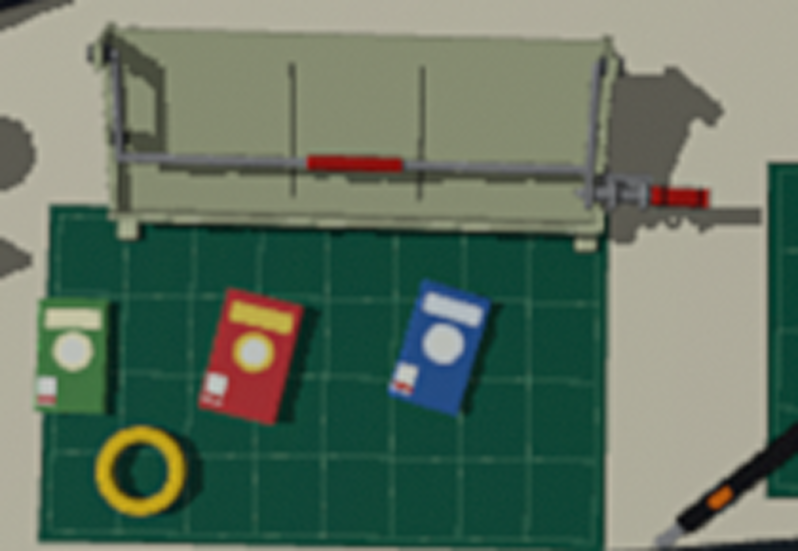

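View pics/scenecrop.png

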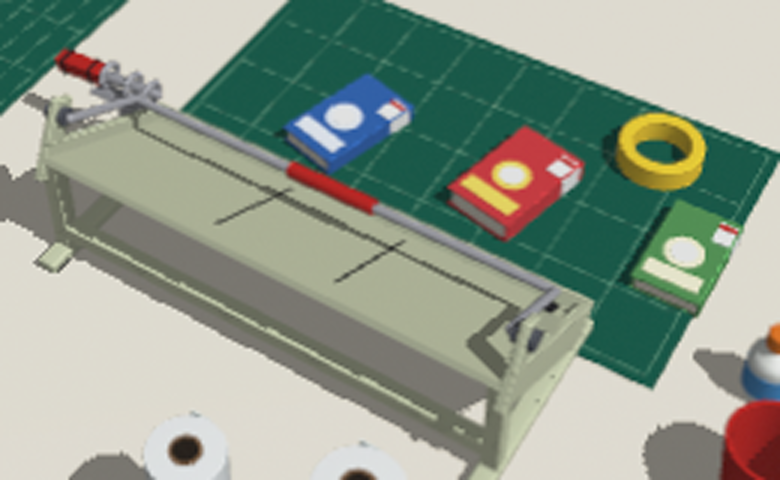

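Book feet all face the robot (−x): green is roughly unrotated, red and blue are turned about 15°. The crossbar runs in the top crop from (118,155) to (592,170), with the pin grip at (680,197). Next I fit the rack pose and the books.

```bash
cat >> m.py <<'E'
def Rd(yaw): return R.from_euler('z',yaw).as_matrix()@R.from_euler('y',-28,degrees=True).as_matrix()
def blobs(s,lo,hi,roi,amin=15):
    m=hsvmask(s,lo,hi,roi); 
    if lo[0]==0: m|=hsvmask(s,(172,)+tuple(lo[1:]),(180,)+tuple(hi[1:]),roi)
    m=cv2.morphologyEx(m,cv2.MORPH_CLOSE,np.ones((3,3)))
    return sorted([c.reshape(-1,2).astype(float) for c in cv2.findContours(m,cv2.RETR_EXTERNAL,cv2.CHAIN_APPROX_NONE)[0] if cv2.contourArea(c)>amin],key=len)[::-1]
BK={'a':((0,120,80),(8,255,255)),'b':((100,120,60),(120,255,255)),'d':((45,80,90),(66,255,220))}
def book(s,k,roi,z=None):
    c=blobs(s,*BK[k],roi)[0]; P=onplane(s,c,H[k] if z is None else z)[:,:2]; return rect(P)
def tri(sa,ua,sb,ub):
    a=(rays(sa,ua)@sa['R'])[0];b=(rays(sb,ub)@sb['R'])[0]
    t=np.linalg.lstsq(np.c_[a,-b],sb['o']-sa['o'],rcond=None)[0]
    p,q=sa['o']+t[0]*a,sb['o']+t[1]*b; return (p+q)/2,np.linalg.norm(p-q)
E
python3 - <<'E'
from m import *
from scipy.optimize import least_squares
s=snap('top');q=snap('scene')
mid=lambda c:(c.max(0)+c.min(0))/2
ts=blobs(s,(0,150,90),(8,255,255),(245,165,285,178))[0]; tp=blobs(s,(0,130,70),(8,255,255),(335,175,365,190))[0]
qs=blobs(q,(0,130,70),(8,255,255),(258,236,302,260))[0]; qp=blobs(q,(0,130,70),(8,255,255),(185,198,208,214))
qp=np.vstack(qp)
print(len(ts),len(tp),len(qs),len(qp),qp.min(0),qp.max(0))
P,e=tri(s,mid(ts),q,mid(qs)); print('sleeve',P,e)
Q,e=tri(s,mid(tp),q,mid(qp)); print('pin grip',Q,e)
tc=lambda x,y:(x/3.8+170-.37,y/3.8+130-.37); sc=lambda x,y:(x/3+170-.33,y/3+185-.33)
obs=[(s,mid(ts),(60,0,36)),(q,mid(qs),(60,0,36)),(s,tc(118,155),(60,197,36)),(s,tc(592,170),(60,-197,36)),(q,sc(143,98),(60,-197,36)),(q,sc(550,294),(60,197,36))]
def f(p): return np.concatenate([(proj(v,[p[0],p[1],.04]+Rd(p[2])@(np.array(d)/1e3))[0]-u) for v,u,d in obs])
r=least_squares(f,[.55,0,0]); print('rack',r.x[:2],np.degrees(r.x[2]),np.round(r.fun.reshape(-1,2),1))
D=np.r_[r.x[:2],.04]; A=Rd(r.x[2]); np.savez('rack',D=D,yaw=r.x[2])
for n,d in(('sleeve',(60,0,36)),('pin',(38,-271,36)),('eye',(38,-246,36))): print(n,D+A@(np.array(d)/1e3))
print('pin in deck',A.T@(Q-D)*1e3)
for k,rt,rq in(('a',(215,200,255,250),(315,225,368,270)),('b',(265,198,305,245),(262,205,310,245)),('d',(175,203,202,240),(375,245,420,292))): print(k,book(s,k,rt),book(q,k,rq))
E
```

```text
53 36 63 36 [188. 202.] [204. 211.]
sleeve [0.58661478 0.07461676 0.10179102] 0.0032082744541768425
pin grip [ 0.56564166 -0.20003668  0.08638691] 0.0021655148625330843
rack [0.55037808 0.07561543] -1.45319779429123 [[-0.4  0.4]
 [-0.6  0.5]
 [ 0.1 -0.1]
 [-1.   1.1]
 [-1.6 -0.5]
 [ 0.7  0.1]]
sleeve [0.58644236 0.07470053 0.09995441]
pin [ 0.5601511  -0.19571969  0.08962603]
eye [ 0.56078511 -0.17072773  0.08962603]
pin in deck [  41.42231186 -275.17636099   30.51179163]
a (array([426.9, 164.4]), array([ 68.7, 107.8]), 77.2) (array([433.3, 168.8]), array([ 77.8, 120.6]), 77.3)
b (array([437.6,  -1. ]), array([ 64.5, 107.6]), 73.7) (array([442.4,   3.7]), array([ 74.8, 116.9]), 74.2)
d (array([425.6, 322. ]), array([100.7,  56.8]), 1.7) (array([429.3, 325.3]), array([109.6,  60.9]), 0.2)
```

```bash
cat >> m.py <<'E'
import os
def deck():
    z=np.load('rack.npz'); return z['D'],Rd(float(z['yaw'])),float(z['yaw'])
def W(d): D,A,_=deck(); return D+A@(np.array(d)/1e3)
def delta(p,Rt,cur=None):
    """p: world grasp point, Rt: 3x3; prints turn deg, shift mm from the measured pose"""
    if cur is None:
        st=readout.sense(); cur=(np.array(st['tcp_pos']),R.from_quat(st['tool_rot']).as_matrix())
    tcp=np.array(p)-.006*Rt[:,2]
    return np.round(np.r_[R.from_matrix(cur[1].T@Rt).as_rotvec(degrees=True),cur[1].T@(tcp-cur[0])*1e3],1),(tcp,Rt)
def tool(ydir,zdir):
    z=np.array(zdir,float);z/=np.linalg.norm(z);y=np.array(ydir,float);y-=z*(y@z);y/=np.linalg.norm(y);return np.c_[np.cross(y,z),y,z]
E
python3 - <<'E'
from m import *
s=snap('top')
h=cv2.cvtColor(s['img'],cv2.COLOR_RGB2HSV)
# lip front edge vs mat/shadow: value-channel drop, subpixel
g=s['img'][:,:,0].astype(float); pts=[]
for u in range(206,318):
    col=g[183:196,u]; d=np.diff(col); i=int(d.argmin()); w=-np.minimum(d[max(i-1,0):i+2],0); pts.append((u,183+max(i-1,0)+.5+(w*np.arange(len(w))).sum()/w.sum()))
P=onplane(s,pts,.0495)
for _ in range(4):
    c=np.polyfit(P[:,1],P[:,0],1); e=P[:,0]-np.polyval(c,P[:,1]); P=P[abs(e)<2*e.std()+1e-5]
print('yaw from lip',-np.degrees(np.arctan(c[0])),'x at y0',np.polyval(c,.0756),e.std(),len(P))
D,A,y=deck()
p=np.array([.563,-.198,.088])
Rt=tool(A[:,0],-A[:,2]); print(delta(p+.09*A[:,2],Rt)[0])
E
```

```text
yaw from lip -0.511583240837271 x at y0 0.5386241575609024 0.00029233624073758663 111
[ -25.    15.6  -62.7  389.5 -230.8   83.5]
```

Run:
```python
from m import *
np.savez('rack',D=np.array([.5505,.075,.04]),yaw=np.radians(-.5))
D,A,y=deck(); Rt=tool(A[:,0],-A[:,2]); print(W((38,-271,36)))
print(delta(np.array([.565,-.198,.0875])+.09*A[:,2],Rt)[0])
```

```text
[ 0.56478551 -0.19613499  0.08962603]
[ -24.9   15.8  -63.6  391.  -229.3   84. ]
```

>>> move_arm(rows=[[-24.9, 15.8, -63.6, 391, -229, 84, 0.4], [-24.9, 15.8, -63.6, 391, -229, 84, 0.4], [-24.9, 15.8, -63.6, 391, -229, 84, 0.4], [-24.9, 15.8, -63.6, 391, -229, 84, 0.4], [-24.9, 15.8, -63.6, 391, -229, 84, 0.4], [-24.9, 15.8, -63.6, 391, -229, 84, 0.4], [-24.9, 15.8, -63.6, 391, -229, 84, 0.4], [-24.9, 15.8, -63.6, 391, -229, 84, 0.4], [-24.9, 15.8, -63.6, 391, -229, 84, 0.4], [-24.9, 15.8, -63.6, 391, -229, 84, 0.4], [-24.9, 15.8, -63.6, 391, -229, 84, 0.4], [-24.9, 15.8, -63.6, 391, -229, 84, 0.4]])

```text
t: 1.35
tcp_pos: [0.5209, -0.1913, 0.1709]
tool_rot: [0.687, 0.685, 0.171, 0.168]
force: [-1.3, 0.1, 0.4]
finger_gap: 0.597
gripper_force: 0.0
```

>>> move_arm(rows=[[0, 0, 0, 0, 0, 0, 0.5], [0, 0, 0, 0, 0, 0, 0.5], [0, 0, 0, 0, 0, 0, 0.5], [0, 0, 0, 0, 0, 0, 0.5]])

```text
t: 1.68
tcp_pos: [0.5199, -0.2, 0.1728]
tool_rot: [0.69, 0.682, 0.169, 0.173]
force: [0.1, 0.3, 0.1]
finger_gap: 0.499
gripper_force: 0.0
```

Run:
```python
from m import *
D,A,y=deck(); Rt=tool(A[:,0],-A[:,2]); p=np.array([.565,-.198,.0875])
print(delta(p+.09*A[:,2],Rt)[0],delta(p,Rt)[0])
q=snap('scene');big=cv2.resize(q['img'][120:280,140:350],None,fx=3.5,fy=3.5,interpolation=cv2.INTER_CUBIC)
cv2.imwrite('pics/pre.png',big[:,:,::-1])
```

```text
[ 0.   0.2 -0.1  2.4 -0.3  0.5] [ 0.   0.2 -0.1  2.7 -0.3 90.5]
```

View pics/pre.png

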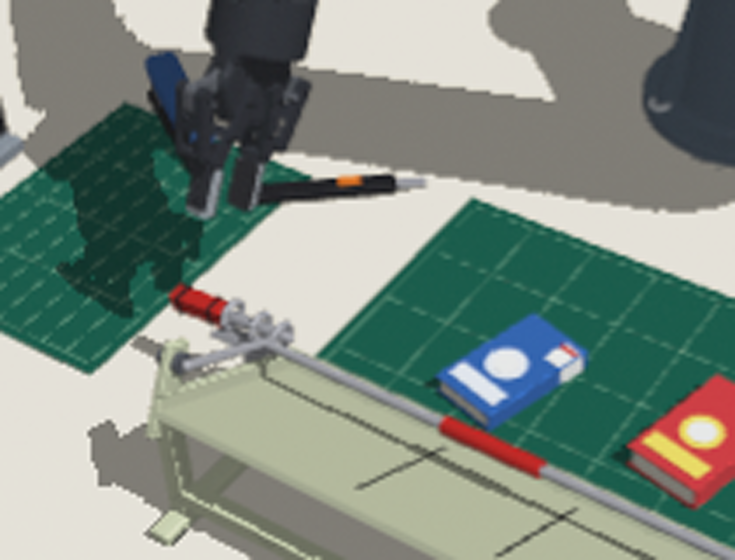

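The gripper is square above the pin, with the pin's red grip at crop (200,303) and the fingers at (205,195). Next: descend, grip, and draw out along −y (tool −x).

>>> move_arm(rows=[[0, 0, 0, 1, 0, 30, 0.5], [0, 0, 0, 1, 0, 60, 0.5], [0, 0, 0, 1, 0, 80, 0.5], [0, 0, 0, 1, 0, 88, 0.5], [0, 0, 0, 1, 0, 90, 0.5], [0, 0, 0, 1, 0, 90, 0.95], [0, 0, 0, 1, 0, 90, 1], [0, 0, 0, 1, 0, 90, 1], [0, 0, 0, 1, 0, 90, 1], [0, 0, 0, 1, 0, 90, 1], [0, 0, 0, 1, 0, 90, 1], [0, 0, 0, 1, 0, 90, 1]], squeeze=35)

```text
t: 2.73
tcp_pos: [0.5624, -0.1978, 0.0933]
tool_rot: [0.689, 0.683, 0.17, 0.172]
force: [0.1, 0.0, 0.7]
finger_gap: 0.228
gripper_force: 34.2
```

>>> move_arm(rows=[[0, 0, 0, -6, 0, 0, 1], [0, 0, 0, -14, 0, 0, 1], [0, 0, 0, -24, 0, 0, 1], [0, 0, 0, -34, 0, 0, 1], [0, 0, 0, -44, 0, 0, 1], [0, 0, 0, -54, 0, 0, 1], [0, 0, 0, -64, 0, 0, 1], [0, 0, 0, -74, 0, 0, 1], [0, 0, 0, -84, 0, 0, 1], [0, 0, 0, -94, 0, 0, 1], [0, 0, 0, -100, 0, 0, 1], [0, 0, 0, -100, 0, 0, 1]])

```text
t: 3.73
tcp_pos: [0.5616, -0.2997, 0.0931]
tool_rot: [0.69, 0.682, 0.169, 0.173]
force: [0.9, -0.3, -0.2]
finger_gap: 0.225
gripper_force: 34.1
```

Run:
```python
from m import *
st=readout.sense(); print(st['tcp_pos'],st['force'],st['finger_gap'],st['gripper_force'])
for n,r in(('scene',(130,120,300,260)),('top',(320,140,430,220))):
    q=snap(n);f=4.0 if n=='scene' else 5
    cv2.imwrite(f'pics/out_{n}.png',cv2.resize(q['img'][r[1]:r[3],r[0]:r[2]],None,fx=f,fy=f,interpolation=cv2.INTER_CUBIC)[:,:,::-1])
# laydown pose: vertical tool, y along world x
D,A,y=deck(); Rv=tool(A[:,0]*[1,1,0],[0,0,-1]); 
t=np.array(st['tcp_pos']); g=t+.006*A[:,2]*-1
d,c=delta([.50,-.27,.15],Rv); print(d)
```

```text
[ 0.56160564 -0.29970836  0.09310599] [ 0.86538483 -0.30009681 -0.17882947] 0.22483859345157153 34.117055386304855
[ 28.    0.   -0.   26.9 -24.6 -84.6]
```

View pics/out_scene.png

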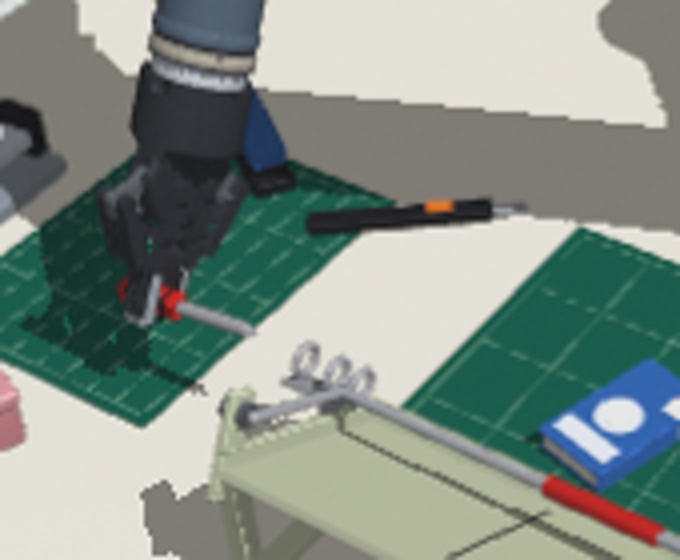

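The pin is clear of all three eyelets, with its tip at crop (250,330). I'll lay it on the desk right of the rack.

Run:
```python
from m import *
D,A,y=deck(); Rv=tool(A[:,0]*[1,1,0],[0,0,-1])
d,c=delta([.56,-.32,.06],Rv); print(d)
q=snap('top')
print(proj(q,[[.56,-.32,0],[.56,-.23,0],[.53,-.32,0]]))
```

```text
[ 28.    0.   -0.  -22.5 -13.4  23.2]
[[380.09674699 186.60422062]
 [353.48166056 186.16654945]
 [380.08545408 195.43046966]]
```

>>> move_arm(rows=[[14, 0, 0, -22, -7, 0, 1], [21, 0, 0, -22, -13, 10, 1], [28, 0, 0, -22, -13, 23, 1], [28, 0, 0, -22, -13, 23, 1], [28, 0, 0, -22, -13, 23, 1], [28, 0, 0, -22, -13, 23, 1], [28, 0, 0, -22, -13, 23, 1]])

```text
t: 4.47
tcp_pos: [0.5634, -0.3188, 0.0668]
tool_rot: [0.709, 0.705, -0.001, 0.001]
force: [0.4, 0.2, -0.8]
finger_gap: 0.232
gripper_force: 26.9
```

>>> move_arm(rows=[[0, 0, 0, 0, 0, 15, 1], [0, 0, 0, 0, 0, 28, 1], [0, 0, 0, 0, 0, 34, 1], [0, 0, 0, 0, 0, 36, 1], [0, 0, 0, 0, 0, 37, 1], [0, 0, 0, 0, 0, 37, 1]])

```text
t: 4.97
tcp_pos: [0.56, -0.3196, 0.0293]
tool_rot: [0.711, 0.704, -0.0, -0.0]
force: [-1.3, 0.3, -0.0]
finger_gap: 0.227
gripper_force: 34.1
```

>>> move_arm(rows=[[0, 0, 0, 0, 0, 2, 1], [0, 0, 0, 0, 0, 2, 0.7], [0, 0, 0, 0, 0, 2, 0.6], [0, 0, 0, 0, 0, 2, 0.55], [0, 0, 0, 0, 0, 2, 0.5], [0, 0, 0, 0, 0, 2, 0.5], [0, 0, 0, 0, 0, -10, 0.5], [0, 0, 0, 0, 0, -40, 0.5], [0, 0, 0, 0, 0, -80, 0.5], [0, 0, 0, 0, 0, -120, 0.5], [0, 0, 0, 0, 0, -150, 0.5], [0, 0, 0, 0, 0, -150, 0.5]])

```text
t: 5.97
tcp_pos: [0.5642, -0.3222, 0.1883]
tool_rot: [0.71, 0.704, 0.0, 0.008]
force: [1.2, -0.3, 0.2]
finger_gap: 0.503
gripper_force: 0.0
```

Run:
```python
from m import *
D,A,y=deck()
# sleeve: tool pointing 45deg fwd-down? report arc
S=W((60,0,36)); 
for pitch in (28,):
    z=[np.sin(np.radians(pitch)),0,-np.cos(np.radians(pitch))]; z=A@R.from_euler('y',28,degrees=True).as_matrix()@z if 0 else np.array(z)
    Rt=tool(A[:,0],z); n=-Rt[:,2]
    print(delta(S+.08*n,Rt)[0],delta(S,Rt)[0])
q=snap('scene');cv2.imwrite('pics/laid.png',cv2.resize(q['img'][130:300,120:320],None,fx=3.5,fy=3.5,interpolation=cv2.INTER_CUBIC)[:,:,::-1])
c=np.vstack(blobs(q,(0,130,70),(8,255,255),(150,160,258,235),4)); P=onplane(q,c,.012); print(P.min(0),P.max(0))
```

```text
[-2.730e+01  8.000e-01  1.000e-01  3.968e+02 -2.170e+01  8.000e+00] [-2.730e+01  8.000e-01  1.000e-01  3.979e+02  1.500e+01  7.910e+01]
[ 0.54503367 -0.34642917  0.012     ] [ 0.57034644 -0.28818037  0.012     ]
```

View pics/laid.png

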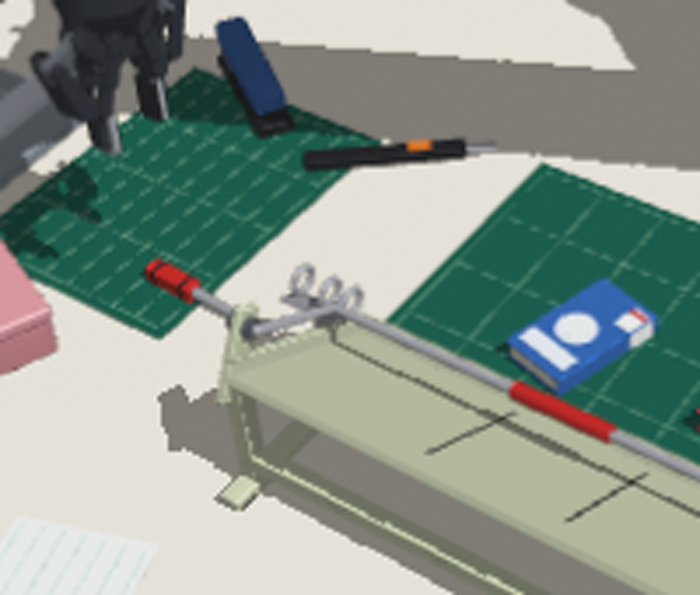

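The pin lies flat beside the rack, with its grip at about (0.558, −0.317). Next, grip the sleeve.

>>> move_arm(rows=[[-7, 0, 0, 40, -2, 0, 0.5], [-14, 0, 0, 80, -6, 2, 0.5], [-21, 0, 0, 120, -10, 4, 0.5], [-27.3, 0.8, 0, 160, -22, 8, 0.5], [-27.3, 0.8, 0, 200, -22, 8, 0.5], [-27.3, 0.8, 0, 240, -22, 8, 0.5], [-27.3, 0.8, 0, 280, -22, 8, 0.5], [-27.3, 0.8, 0, 320, -22, 8, 0.5], [-27.3, 0.8, 0, 360, -22, 8, 0.5], [-27.3, 0.8, 0, 390, -22, 8, 0.5], [-27.3, 0.8, 0, 397, -22, 8, 0.5], [-27.3, 0.8, 0, 397, -22, 8, 0.5]])

```text
t: 7.02
tcp_pos: [0.5408, 0.0806, 0.1705]
tool_rot: [0.689, 0.685, 0.17, 0.161]
force: [-0.2, 0.2, -0.6]
finger_gap: 0.499
gripper_force: 0.0
```

>>> move_arm(rows=[[0, 0, 0, 0, 0, 0, 0.5], [0, 0, 0, 0, 0, 0, 0.5], [0, 0, 0, 0, 0, 0, 0.5]])

```text
t: 7.27
tcp_pos: [0.542, 0.0773, 0.1709]
tool_rot: [0.691, 0.684, 0.17, 0.163]
force: [-0.4, 0.1, -1.1]
finger_gap: 0.499
gripper_force: 0.0
```

Run:
```python
from m import *
D,A,y=deck(); S=W((60,0,36)); Rt=tool(A[:,0],-A[:,2]); print(delta(S,Rt)[0])
for i in range(1,12):
    t=1.86*i/11; print(round(90-90*np.cos(t)),round(-90*np.sin(t)),end=' | ')
```

```text
[-0.8 -0.7 -0.2 -3.2  7.1 77.4]
1 -15 | 5 -30 | 11 -44 | 20 -56 | 30 -67 | 42 -76 | 56 -83 | 71 -88 | 86 -90 | 101 -89 | 116 -86 |
```

>>> move_arm(rows=[[-0.8, -0.7, 0, -3, 7, 25, 0.5], [-0.8, -0.7, 0, -3, 7, 50, 0.5], [-0.8, -0.7, 0, -3, 7, 68, 0.5], [-0.8, -0.7, 0, -3, 7, 76, 0.5], [-0.8, -0.7, 0, -3, 7, 77, 0.6], [-0.8, -0.7, 0, -3, 7, 77, 1], [-0.8, -0.7, 0, -3, 7, 77, 1], [-0.8, -0.7, 0, -3, 7, 77, 1], [-0.8, -0.7, 0, -3, 7, 77, 1], [-0.8, -0.7, 0, -3, 7, 77, 1], [-0.8, -0.7, 0, -3, 7, 77, 1]], squeeze=30)

```text
t: 8.18
tcp_pos: [0.584, 0.0739, 0.1062]
tool_rot: [0.691, 0.681, 0.171, 0.173]
force: [0.7, -7.0, -4.8]
finger_gap: 0.152
gripper_force: 29.2
```

>>> move_arm(rows=[[0, 0, 0, 0, 0, -7, 1], [0, 0, 0, 0, 1, -15, 1], [0, 0, 0, 0, 5, -30, 1], [0, 0, 0, 0, 11, -44, 1], [0, 0, 0, 0, 20, -56, 1], [0, 0, 0, 0, 20, -56, 1]])

```text
t: 8.68
tcp_pos: [0.5729, 0.0741, 0.1659]
tool_rot: [0.69, 0.682, 0.169, 0.171]
force: [-4.2, -11.6, -0.6]
finger_gap: 0.151
gripper_force: 29.9
```

>>> move_arm(rows=[[0, 0, 0, 0, 10, -11, 1], [0, 0, 0, 0, 22, -20, 1], [0, 0, 0, 0, 36, -27, 1], [0, 0, 0, 0, 51, -32, 1], [0, 0, 0, 0, 66, -34, 1], [0, 0, 0, 0, 81, -33, 1], [0, 0, 0, 0, 94, -30, 1], [0, 0, 0, 0, 94, -30, 1]])

```text
t: 9.35
tcp_pos: [0.6441, 0.0738, 0.2374]
tool_rot: [0.69, 0.682, 0.171, 0.172]
force: [-5.1, -3.2, 9.1]
finger_gap: 0.147
gripper_force: 33.9
```

Run:
```python
from m import *
D,A,y=deck(); st=readout.sense(); T=R.from_quat(st['tool_rot']).as_matrix(); g=np.array(st['tcp_pos'])+.006*T[:,2]; v=A.T@(g-D)*1e3; print(v,np.arctan2(v[2]-36,150-v[0]))
q=snap('scene');cv2.imwrite('pics/up.png',cv2.resize(q['img'][100:340,160:440],None,fx=2.4,fy=2.4)[:,:,::-1])
```

```text
[175.38819781  -0.35090343 124.35816154] 1.8505917059103587
```

View pics/up.png

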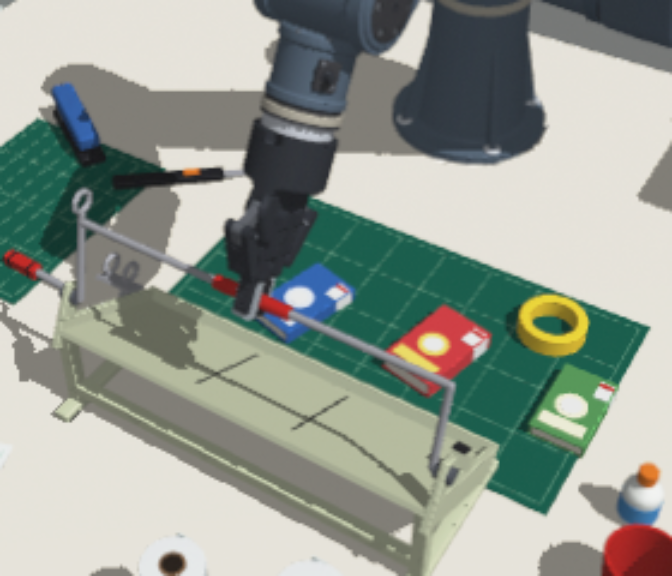

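The bar is up at about 1.85 rad. I'll release it, back off and recheck the books.

>>> move_arm(rows=[[0, 0, 0, 0, 0, 0, 0.7], [0, 0, 0, 0, 0, 0, 0.5], [0, 0, 0, 0, 0, 0, 0.5], [0, 0, 0, 0, 0, -20, 0.3], [0, 0, 0, 0, 0, -50, 0], [0, 0, 0, 0, -40, -60, 0], [0, 0, 0, 0, -80, -60, 0], [0, 0, 0, 0, -120, -50, 0], [0, 0, 0, 0, -120, -50, 0], [0, 0, 0, 0, -120, -50, 0]])

```text
t: 10.23
tcp_pos: [0.5098, 0.0766, 0.2205]
tool_rot: [0.691, 0.682, 0.168, 0.168]
force: [1.6, -0.1, 1.0]
finger_gap: 1.0
gripper_force: 0.0
```

```bash
cat >> m.py <<'E'
def bookgrasp(c,ang,zup,ztcp):
    a=np.radians(ang); x=np.array([np.cos(a),np.sin(a),0]); Rt=tool(np.cross([0,0,-1],x),[0,0,-1])
    p=np.array([c[0]/1e3,c[1]/1e3,0])
    return delta(p+[0,0,zup],Rt)[0],delta(p+[0,0,ztcp-.006],Rt)[0]
ROI={'a':(215,200,255,250),'b':(265,198,305,245),'d':(175,203,202,240)}
E
python3 - <<'E'
from m import *
q=snap('top'); print(readout.sense()['tcp_pos'])
for k in 'abd':
    try: print(k,book(q,k,ROI[k]))
    except Exception as e: print(k,e)
print(bookgrasp((437.6,-1),-16.3,.12,.03))
save(q,'topchk')
E
```

```text
[0.51376228 0.07612885 0.22254771]
a (array([445.3, 172.4]), array([45.4, 75.5]), 73.0)
b (array([437.6,  -1. ]), array([ 64.2, 107.2]), 74.1)
d (array([425.6, 322. ]), array([100.6,  56.8]), 1.7)
(array([  19.4,  -25.8,  103.2,  -78.2, -111.7,   49.8]), array([  19.4,  -25.8,  103.2,  -78.4, -156.7,  134.6]))
```

View pics/topchk.png

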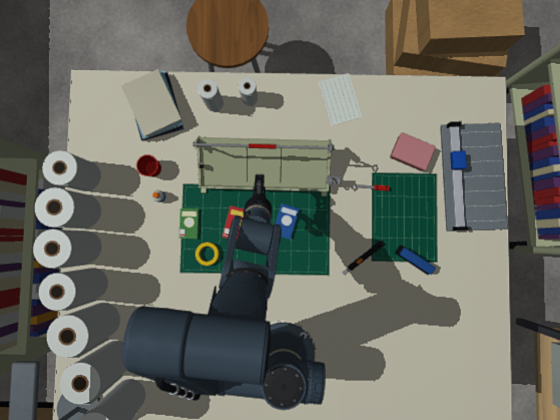

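The bar stays up. The blue book is clear at (286,221), and the arm partly covers red. I'll check which wrist turn fits the joint range.

Run:
```python
from m import *
print(np.round(readout.sense()['q'],2))
a=np.radians(180-15.9); x=np.array([np.cos(a),np.sin(a),0]); Rt=tool(np.cross([0,0,-1],x),[0,0,-1]); print(delta([.4376,-.001,.10],Rt)[0])
```

```text
[-0.09  0.34  2.06  0.15  0.26 -0.21]
[  23.9   18.1  -73.2  -78.3 -121.    67.5]
```

>>> move_arm(rows=[[23.9, 18.1, -73.2, -78, -121, 67, 0], [23.9, 18.1, -73.2, -78, -121, 67, 0], [23.9, 18.1, -73.2, -78, -121, 67, 0], [23.9, 18.1, -73.2, -78, -121, 67, 0], [23.9, 18.1, -73.2, -78, -121, 67, 0], [23.9, 18.1, -73.2, -78, -121, 67, 0], [23.9, 18.1, -73.2, -78, -121, 67, 0], [23.9, 18.1, -73.2, -78, -121, 67, 0], [23.9, 18.1, -73.2, -78, -121, 67, 0], [23.9, 18.1, -73.2, -78, -121, 67, 0], [23.9, 18.1, -73.2, -78, -121, 67, 0], [23.9, 18.1, -73.2, -78, -121, 67, 0]])

```text
t: 11.28
tcp_pos: [0.441, -0.0024, 0.1067]
tool_rot: [0.403, 0.908, 0.08, 0.079]
force: [0.1, 0.2, -1.0]
finger_gap: 1.0
gripper_force: 0.0
```

>>> move_arm(rows=[[0, 0, 0, 0, 0, 0, 0], [0, 0, 0, 0, 0, 0, 0], [0, 0, 0, 0, 0, 0, 0], [0, 0, 0, 0, 0, 0, 0]])

```text
t: 11.62
tcp_pos: [0.4389, -0.0004, 0.1072]
tool_rot: [0.405, 0.907, 0.081, 0.078]
force: [0.3, -0.2, -0.4]
finger_gap: 1.003
gripper_force: 0.0
```

```bash
cat >> m.py <<'E'
def bg(c,ang,ztcp):
    a=np.radians(180+ang); x=np.array([np.cos(a),np.sin(a),0]); Rt=tool(np.cross([0,0,-1],x),[0,0,-1])
    return delta([c[0]/1e3,c[1]/1e3,ztcp-.006],Rt)[0]
E
python3 - <<'E'
from m import *
print(bg((437.6,-1),-15.9,.03), np.round(readout.sense()['q'],2))
q=snap('scene'); C=cloud(q); st=readout.sense(); T=np.array(st['tcp_pos'])
m=np.isfinite(C[...,2])&(np.linalg.norm(C[...,:2]-T[:2],axis=2)<.065)&(C[...,2]>.04)
z=np.sort(C[m][:,2]); print(T,z[:15],m.sum())
E
```

```text
[ 10.6   7.7 -32.    6.2 -17.6  74.9] [-0.35  0.55  2.16  0.53  0.3  -1.59]
[ 4.38615947e-01 -3.44762654e-04  1.07114641e-01] [0.08968148 0.08986757 0.09028498 0.09045673 0.09073487 0.09092664
 0.09165656 0.09200918 0.09221735 0.09318054 0.09320503 0.09331665
 0.09420115 0.09535851 0.0959632 ] 4288
```

>>> move_arm(rows=[[10.6, 7.7, -32, 0, 0, 0, 0], [10.6, 7.7, -32, 0, 0, 0, 0], [10.6, 7.7, -32, 0, 0, 0, 0], [10.6, 7.7, -32, 0, 0, 0, 0], [10.6, 7.7, -32, 0, 0, 0, 0], [10.6, 7.7, -32, 0, 0, 0, 0], [10.6, 7.7, -32, 0, 0, 0, 0]])

```text
t: 12.25
tcp_pos: [0.4386, 0.0001, 0.107]
tool_rot: [0.139, 0.99, 0.001, -0.0]
force: [-0.5, -0.0, -0.5]
finger_gap: 1.001
gripper_force: 0.0
```

Run:
```python
from m import *
print(bg((437.6,-1),-15.9,.023), np.round(readout.sense()['q'],2))
q=snap('scene'); C=cloud(q); st=readout.sense(); T=np.array(st['tcp_pos'])
m=np.isfinite(C[...,2])&(np.linalg.norm(C[...,:2]-T[:2],axis=2)<.065)&(C[...,2]>.04)
z=np.sort(C[m][:,2]); print(T,z[:12:3])
```

```text
[ 0.1 -0.  -0.   0.6 -1.4 84. ] [-0.26  0.56  2.02  0.    0.56 -1.55]
[ 4.38030798e-01 -5.17436004e-05  1.06913097e-01] [0.09331042 0.09843006 0.09863942 0.09978972]
```

>>> move_arm(rows=[[0, 0, 0, 0, -1, 30, 0], [0, 0, 0, 0, -1, 60, 0], [0, 0, 0, 0, -1, 76, 0], [0, 0, 0, 0, -1, 83, 0], [0, 0, 0, 0, -1, 85, 0], [0, 0, 0, 0, -1, 85, 0.3], [0, 0, 0, 0, -1, 85, 0.6], [0, 0, 0, 0, -1, 85, 0.6], [0, 0, 0, 0, -1, 85, 0.6], [0, 0, 0, 0, -1, 85, 0.6]], squeeze=45)

```text
t: 13.13
tcp_pos: [0.4386, -0.0016, 0.0231]
tool_rot: [0.138, 0.99, -0.0, 0.0]
force: [-0.4, -0.2, 8.2]
finger_gap: 0.717
gripper_force: 49.8
```

>>> move_arm(rows=[[0, 0, 0, 0, 0, -10, 0.6], [0, 0, 0, 0, 0, -30, 0.6], [0, 0, 0, 0, 0, -60, 0.6], [0, 0, 0, 0, 0, -90, 0.6], [0, 0, 0, 0, 0, -120, 0.6], [0, 0, 0, 0, 0, -150, 0.6], [0, 0, 0, 0, 0, -170, 0.6], [0, 0, 0, 0, 0, -170, 0.6], [0, 0, 0, 0, 0, -170, 0.6]])

```text
t: 13.88
tcp_pos: [0.4387, -0.0014, 0.1935]
tool_rot: [0.138, 0.99, -0.0, 0.001]
force: [-0.1, 0.1, -1.7]
finger_gap: 0.716
gripper_force: 49.6
```

```bash
cat >> m.py <<'E'
def place(y,xg,zup,grasp_z,dz):
    """tool for book at deck y; tool x=-X,y=Y; grasp point at deck (xg,y,zup)"""
    D,A,_=deck(); Rt=tool(A[:,1],-A[:,2]); return delta(W((xg,y,zup)),Rt)[0]
E
python3 - <<'E'
from m import *
st=readout.sense(); print(np.round(st['q'],2),st['finger_gap'],st['gripper_force'])
print(place(-110,58,90,0,0))
E
```

```text
[-0.26  0.38  1.95 -0.    0.8  -1.55] 0.715645806090038 49.64423954486847
[  -3.8  -27.7  -15.  -121.6   -0.5   41.9]
```

>>> move_arm(rows=[[-0.9, -7, -3.8, -12, 0, 0, 0.6], [-1.9, -14, -7.5, -30, 0, 0, 0.6], [-2.8, -20.7, -11, -55, 0, 5, 0.6], [-3.8, -27.7, -15, -80, 0, 15, 0.6], [-3.8, -27.7, -15, -105, 0, 30, 0.6], [-3.8, -27.7, -15, -118, 0, 40, 0.6], [-3.8, -27.7, -15, -122, 0, 42, 0.6], [-3.8, -27.7, -15, -122, 0, 42, 0.6], [-3.8, -27.7, -15, -122, 0, 42, 0.6]])

```text
t: 14.63
tcp_pos: [0.5555, -0.0356, 0.1468]
tool_rot: [0.006, 0.971, -0.0, 0.238]
force: [0.3, -0.5, -1.1]
finger_gap: 0.716
gripper_force: 49.5
```

```bash
cat >> m.py <<'E'
def where():
    D,A,_=deck(); st=readout.sense(); T=R.from_quat(st['tool_rot']).as_matrix(); g=np.array(st['tcp_pos'])+.006*T[:,2]
    print('deck g',np.round(A.T@(g-D)*1e3,1),'F deck',np.round(A.T@np.array(st['force']),1),'gap',round(st['finger_gap'],3),'grip',round(st['gripper_force'],1),'t',st['t'],'q',np.round(st['q'],2))
E
python3 - <<'E'
from m import *
where(); print(place(-110,60,20,0,0))
q=snap('scene');cv2.imwrite('pics/hold.png',cv2.resize(q['img'][100:340,160:440],None,fx=2.4,fy=2.4)[:,:,::-1])
E
```

```text
deck g [  55.3 -110.5   85.5] F deck [-0.3 -0.5 -1.1] gap 0.716 grip 49.5 t 14.6333 q [-0.34  0.54  2.03  0.95  0.19 -2.8 ]
[ 0.1 -0.4 -0.2 -5.1  0.5 65.4]
```

View pics/hold.png

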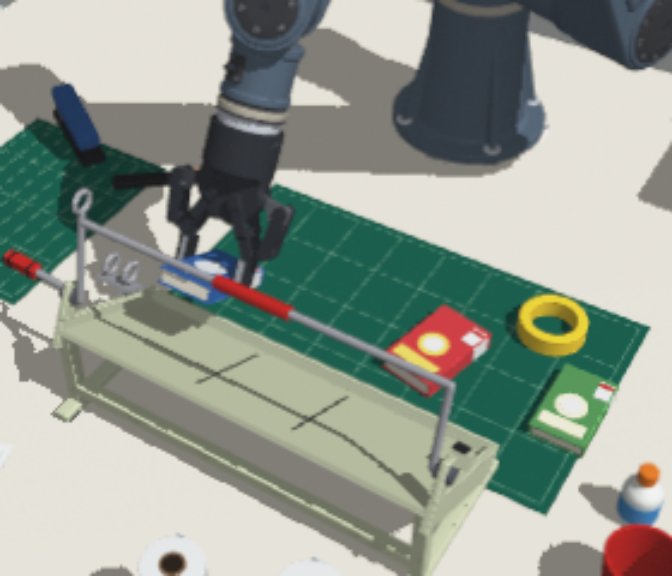

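The blue book is held level with the deck over the right-hand slot. Joint 6 is near its limit (−2.80), so I lower in small steps and watch it.

>>> move_arm(rows=[[0, 0, 0, -5, 0, 8, 0.6], [0, 0, 0, -5, 0, 16, 0.6], [0, 0, 0, -5, 0, 20, 0.6], [0, 0, 0, -5, 0, 20, 0.6]])

```text
t: 15.02
tcp_pos: [0.5695, -0.0342, 0.1343]
tool_rot: [0.004, 0.971, -0.0, 0.24]
force: [0.2, -0.6, -0.3]
finger_gap: 0.714
gripper_force: 49.6
```

```bash
python3 -c "
from m import *
where(); print(place(-110,60,20,0,0))"
```

```text
deck g [  61.9 -109.    67.9] F deck [ 0.  -0.6 -0.3] gap 0.714 grip 49.6 t 15.0167 q [-0.33  0.58  2.01  1.    0.18 -2.85]
[ 0.1 -0.3 -0.   1.7 -1.1 47.9]
```

>>> move_arm(rows=[[0, 0, 0, 0, 5, -10, 0.6], [0, 0, 0, 0, 20, -20, 0.6], [0, 0, 0, 0, 45, -20, 0.6], [0, 0, 0, 0, 70, -20, 0.6], [0, 0, 0, 0, 90, -10, 0.6], [0, 0, 0, 0, 104, 0, 0.6], [0, 0, 0, 0, 109, 0, 0.6], [0, 0, 0, 0, 109, 0, 0.6], [0, 0, 0, 0, 109, 0, 0.6]])

```text
t: 15.77
tcp_pos: [0.5702, 0.0748, 0.1352]
tool_rot: [0.004, 0.971, -0.0, 0.24]
force: [0.1, 0.0, -1.0]
finger_gap: 0.712
gripper_force: 49.6
```

```bash
python3 -c "
from m import *
where(); print(place(0,60,20,0,0))"
```

```text
deck g [62.  -0.  68.8] F deck [-0.4  0.  -1. ] gap 0.712 grip 49.6 t 15.7667 q [-0.08  0.58  1.99  0.39  0.09 -2.02]
[ 0.1 -0.2  0.   1.9 -0.1 48.8]
```

>>> move_arm(rows=[[0, 0, 0, 2, 0, 15, 0.6], [0, 0, 0, 2, 0, 30, 0.6], [0, 0, 0, 2, 0, 40, 0.6], [0, 0, 0, 2, 0, 46, 0.6], [0, 0, 0, 2, 0, 48, 0.6], [0, 0, 0, 2, 0, 48, 0.6]])

```text
t: 16.27
tcp_pos: [0.5914, 0.073, 0.0913]
tool_rot: [0.006, 0.971, -0.001, 0.24]
force: [-0.2, -0.3, -1.7]
finger_gap: 0.711
gripper_force: 49.6
```

>>> move_arm(rows=[[0, 0, 0, 0, 0, 1, 0.6], [0, 0, 0, 0, 0, 2, 0.6], [0, 0, 0, 0, 0, 2, 0.6]])

```text
t: 16.52
tcp_pos: [0.5924, 0.0736, 0.0904]
tool_rot: [0.005, 0.971, -0.001, 0.24]
force: [1.0, 0.5, -1.5]
finger_gap: 0.716
gripper_force: 49.6
```

```bash
python3 -c "
from m import *
where()"
```

```text
deck g [60.6 -1.1 18.8] F deck [ 0.2  0.5 -1.8] gap 0.716 grip 49.6 t 16.5167 q [-0.08  0.69  1.96  1.22  0.04 -2.85]
```

>>> move_arm(rows=[[0, 0, 0, 2, 0, 0, 0.6], [0, 0, 0, 4, 0, 1, 0.6], [0, 0, 0, 6, 0, 1, 0.6], [0, 0, 0, 6, 0, 1, 0.6], [0, 0, 0, 6, 0, 1, 0.6]])

```text
t: 16.93
tcp_pos: [0.5892, 0.0749, 0.0885]
tool_rot: [0.005, 0.971, -0.001, 0.238]
force: [-0.2, -0.3, -0.2]
finger_gap: 0.711
gripper_force: 49.6
```

```bash
python3 -c "
from m import *
where()
q=snap('scene');cv2.imwrite('pics/bl.png',cv2.resize(q['img'][150:330,170:420],None,fx=3,fy=3,interpolation=cv2.INTER_CUBIC)[:,:,::-1])"
```

```text
deck g [56.9  0.3 18.7] F deck [-0.3 -0.3 -0.1] gap 0.711 grip 49.6 t 16.9333 q [-0.08  0.69  1.96  1.22  0.03 -2.85]
```

View pics/bl.png

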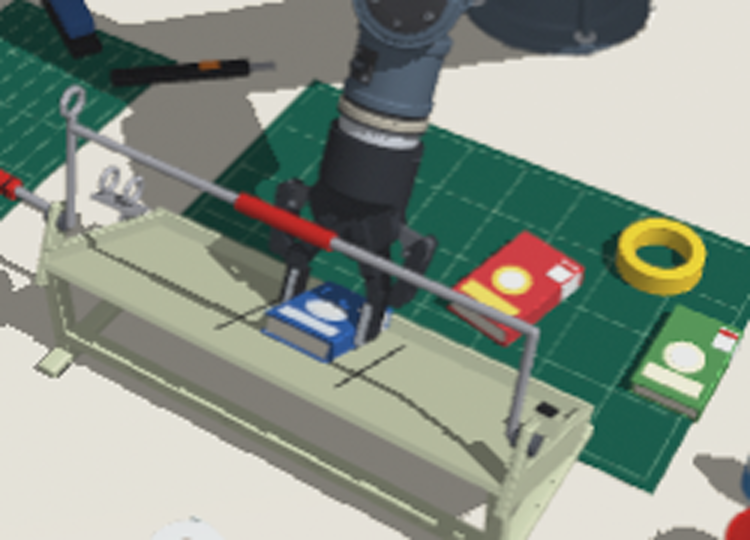

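The blue book sits square, just above the deck between the two slot lines. I'll slide it toward the lip.

>>> move_arm(rows=[[0, 0, 0, 2, 0, 1, 0.6], [0, 0, 0, 4, 0, 1, 0.6], [0, 0, 0, 6, 0, 2, 0.6], [0, 0, 0, 6, 0, 2, 0.6], [0, 0, 0, 6, 0, 2, 0.6]])

```text
t: 17.4
tcp_pos: [0.5877, 0.0754, 0.0867]
tool_rot: [0.005, 0.972, -0.002, 0.236]
force: [2.5, 0.4, 1.2]
finger_gap: 0.713
gripper_force: 49.8
```

```bash
python3 -c "
from m import *
where()"
```

```text
deck g [54.7  0.7 17.8] F deck [ 2.8  0.4 -0.2] gap 0.713 grip 49.8 t 17.4 q [-0.07  0.69  1.97  1.23  0.03 -2.85]
```

>>> move_arm(rows=[[0, 0, 0, 1, 0, 1, 0.6], [0, 0, 0, 1, 0, 2, 0.6], [0, 0, 0, 1, 0, 2, 0.6]])

```text
t: 17.65
tcp_pos: [0.588, 0.0754, 0.0859]
tool_rot: [0.005, 0.972, -0.002, 0.236]
force: [-1.7, -1.5, 7.2]
finger_gap: 0.71
gripper_force: 50.5
```

```bash
python3 -c "
from m import *
where()"
```

```text
deck g [54.6  0.7 16.9] F deck [ 1.8 -1.6  7.1] gap 0.71 grip 50.5 t 17.65 q [-0.07  0.69  1.97  1.23  0.03 -2.85]
```

>>> move_arm(rows=[[0, 0, 0, 0, 0, 0, 0.4], [0, 0, 0, 0, 0, 0, 0.2], [0, 0, 0, 0, 0, 0, 0.1], [0, 0, 0, 0, 0, 0, 0.1], [0, 0, 0, 0, 0, -10, 0.05], [0, 0, 0, 0, 0, -40, 0], [0, 0, 0, 0, 0, -80, 0], [0, 0, 0, 0, 0, -110, 0], [0, 0, 0, 0, 0, -110, 0], [0, 0, 0, 0, 0, -110, 0]])

```text
t: 18.48
tcp_pos: [0.5366, 0.0761, 0.1811]
tool_rot: [0.005, 0.973, -0.002, 0.232]
force: [0.4, 0.4, 0.2]
finger_gap: 0.998
gripper_force: 0.0
```

```bash
python3 -c "
from m import *
where(); s=snap('top'); q=snap('scene')
print(book(s,'d',ROI['d']))
print('pin',[np.round(onplane(s,c,.016).mean(0),3) for c in blobs(s,(0,130,70),(8,255,255),(335,165,420,215))])
print(bg((425.6,322),1.7,.12))
big=np.hstack([cv2.resize(q['img'][200:310,220:360],None,fx=4,fy=4)]);cv2.imwrite('pics/bl2.png',big[:,:,::-1])"
```

```text
deck g [ 53.9   1.  125.1] F deck [ 0.4  0.4 -0. ] gap 0.998 grip 0.0 t 18.4833 q [-0.08  0.45  2.03  0.15  0.19 -1.79]
(array([425.6, 322. ]), array([100.6,  56.8]), 1.7)
pin [array([ 0.556, -0.32 ,  0.016])]
[ -0.7  27.3  -2.1 129.9 244.5   6.3]
```

View pics/bl2.png

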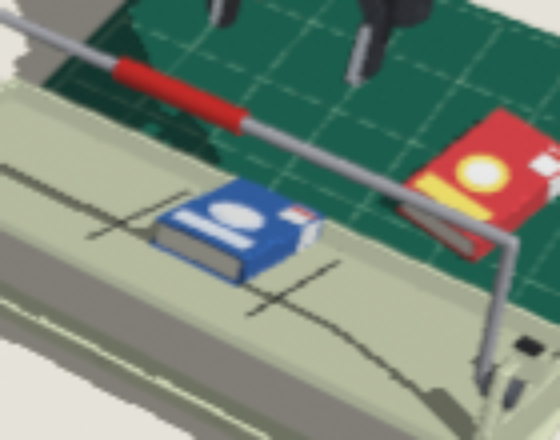

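The blue book lies flat with its foot at the lip. Next is green.

>>> move_arm(rows=[[0, 7, 0, 30, 30, 0, 0], [0, 14, -1, 60, 65, 0, 0], [0, 21, -1.5, 95, 105, 0, 0], [-0.7, 27.3, -2.1, 125, 145, 0, 0], [-0.7, 27.3, -2.1, 130, 185, 0, 0], [-0.7, 27.3, -2.1, 130, 220, 3, 0], [-0.7, 27.3, -2.1, 130, 240, 6, 0], [-0.7, 27.3, -2.1, 130, 244, 6, 0], [-0.7, 27.3, -2.1, 130, 244, 6, 0], [-0.7, 27.3, -2.1, 130, 244, 6, 0], [-0.7, 27.3, -2.1, 130, 244, 6, 0]])

```text
t: 19.5
tcp_pos: [0.4265, 0.3203, 0.1171]
tool_rot: [-0.013, 1.0, 0.001, -0.002]
force: [0.3, -0.1, 0.2]
finger_gap: 1.001
gripper_force: 0.0
```

```bash
python3 -c "
from m import *
where(); print(bg((425.6,322),1.7,.021))"
```

```text
deck g [-78.  244.2 122. ] F deck [ 0.4 -0.1  0. ] gap 1.001 grip 0.0 t 19.5 q [ 0.43  0.62  1.78  0.    0.75 -1.17]
[ 0.1 -0.3 -0.2  0.5  1.6 96.1]
```

>>> move_arm(rows=[[0, 0, 0, 0, 1, 35, 0], [0, 0, 0, 0, 2, 65, 0], [0, 0, 0, 0, 2, 84, 0], [0, 0, 0, 0, 2, 91, 0], [0, 0, 0, 0, 2, 93, 0], [0, 0, 0, 0, 2, 93, 0.3], [0, 0, 0, 0, 2, 93, 0.6], [0, 0, 0, 0, 2, 93, 0.6], [0, 0, 0, 0, 2, 93, 0.6], [0, 0, 0, 0, 2, 93, 0.6]], squeeze=45)

```text
t: 20.33
tcp_pos: [0.4276, 0.3237, 0.0262]
tool_rot: [-0.014, 1.0, 0.001, -0.0]
force: [0.5, -2.0, 7.5]
finger_gap: 0.684
gripper_force: 49.0
```

>>> move_arm(rows=[[0, 0, 0, 0, 0, -10, 0.6], [0, 0, 0, 0, 0, -30, 0.6], [0, 0, 0, 0, 0, -60, 0.6], [0, 0, 0, 0, 0, -90, 0.6], [0, 0, 0, 0, 0, -120, 0.6], [0, 0, 0, 0, 0, -150, 0.6], [0, 0, 0, 0, 0, -170, 0.6], [0, 0, 0, 0, 0, -170, 0.6], [0, 0, 0, 0, 0, -170, 0.6]])

```text
t: 21.08
tcp_pos: [0.4274, 0.3238, 0.1963]
tool_rot: [-0.014, 1.0, 0.002, 0.0]
force: [0.4, 0.2, -0.9]
finger_gap: 0.689
gripper_force: 48.8
```

```bash
python3 -c "
from m import *
where(); print(place(110,60,80,0,0))"
```

```text
deck g [-40.  247.7 191.5] F deck [-0.   0.3 -1. ] gap 0.689 grip 48.8 t 21.0833 q [ 0.44  0.49  1.72  0.    0.93 -1.16]
[   0.7  -28.     2.  -132.7 -142.8   51.8]
```

>>> move_arm(rows=[[0, -7, 0.5, -15, -15, 0, 0.6], [0.3, -14, 1, -35, -40, 0, 0.6], [0.5, -21, 1.5, -65, -70, 5, 0.6], [0.7, -28, 2, -95, -100, 15, 0.6], [0.7, -28, 2, -120, -125, 35, 0.6], [0.7, -28, 2, -130, -138, 46, 0.6], [0.7, -28, 2, -133, -143, 52, 0.6], [0.7, -28, 2, -133, -143, 52, 0.6], [0.7, -28, 2, -133, -143, 52, 0.6], [0.7, -28, 2, -133, -143, 52, 0.6]])

```text
t: 21.92
tcp_pos: [0.5627, 0.1849, 0.1418]
tool_rot: [0.004, 0.971, -0.002, 0.24]
force: [0.1, 0.4, -0.8]
finger_gap: 0.681
gripper_force: 48.8
```

```bash
python3 -c "
from m import *
where(); print(place(110,57,25,0,0))"
```

```text
deck g [ 57.7 110.   78.5] F deck [-0.3  0.4 -0.8] gap 0.681 grip 48.8 t 21.9167 q [ 0.17  0.58  1.93 -0.5   0.17 -0.92]
[-0.1 -0.2  0.1  0.5  0.  53.5]
```

>>> move_arm(rows=[[0, 0, 0, 0, 0, 15, 0.6], [0, 0, 0, 0, 0, 30, 0.6], [0, 0, 0, 0, 0, 42, 0.6], [0, 0, 0, 0, 0, 50, 0.6], [0, 0, 0, 0, 0, 55, 0.6], [0, 0, 0, 0, 0, 55, 0.6], [0, 0, 0, 0, 0, 55, 0.6]])

```text
t: 22.5
tcp_pos: [0.589, 0.1851, 0.0939]
tool_rot: [0.003, 0.971, -0.002, 0.241]
force: [-0.9, 1.0, -0.6]
finger_gap: 0.685
gripper_force: 48.8
```

>>> move_arm(rows=[[0, 0, 0, 1, 0, 1, 0.6], [0, 0, 0, 2, 0, 2, 0.6], [0, 0, 0, 3, 0, 2, 0.6], [0, 0, 0, 4, 0, 2, 0.6], [0, 0, 0, 5, 0, 2, 0.6], [0, 0, 0, 5, 0, 2, 0.6]])

```text
t: 23.0
tcp_pos: [0.586, 0.1842, 0.0897]
tool_rot: [0.004, 0.971, -0.002, 0.241]
force: [0.2, -0.0, -0.5]
finger_gap: 0.685
gripper_force: 48.8
```

```bash
python3 -c "
from m import *
where(); print(place(110,57,22,0,0))"
```

```text
deck g [ 53.9 109.5  21.7] F deck [-0.1 -0.  -0.6] gap 0.685 grip 48.8 t 23.0 q [ 0.16  0.7   1.9  -0.92  0.1  -0.51]
[-0.1 -0.1  0.1 -3.1  0.5 -0.3]
```

>>> move_arm(rows=[[0, 0, 0, 1, 0, 0, 0.6], [0, 0, 0, 2, 0, 1, 0.6], [0, 0, 0, 3, 0, 1, 0.6], [0, 0, 0, 4, 0, 1, 0.6], [0, 0, 0, 4, 0, 1, 0.6]])

```text
t: 23.42
tcp_pos: [0.5863, 0.1843, 0.0887]
tool_rot: [0.004, 0.97, -0.001, 0.244]
force: [5.5, -0.9, 4.8]
finger_gap: 0.688
gripper_force: 49.0
```

```bash
python3 -c "
from m import *
where()"
```

```text
deck g [ 53.6 109.6  20.6] F deck [ 7.1 -0.8  1.7] gap 0.688 grip 49.0 t 23.4167 q [ 0.16  0.7   1.9  -1.02  0.09 -0.4 ]
```

>>> move_arm(rows=[[0, 0, 0, 0, 0, 1, 0.6], [0, 0, 0, 0, 0, 2, 0.6], [0, 0, 0, 0, 0, 2, 0.6]])

```text
t: 23.67
tcp_pos: [0.5866, 0.1843, 0.088]
tool_rot: [0.004, 0.97, -0.001, 0.244]
force: [-0.6, -1.0, 14.3]
finger_gap: 0.689
gripper_force: 50.0
```

>>> move_arm(rows=[[0, 0, 0, 0, 0, 0, 0.4], [0, 0, 0, 0, 0, 0, 0.2], [0, 0, 0, 0, 0, 0, 0.1], [0, 0, 0, 0, 0, 0, 0.1], [0, 0, 0, 0, 0, -10, 0.05], [0, 0, 0, 0, 0, -40, 0], [0, 0, 0, 0, 0, -80, 0], [0, 0, 0, 0, 0, -120, 0], [0, 0, 0, 0, 0, -120, 0], [0, 0, 0, 0, 0, -120, 0]])

```text
t: 24.5
tcp_pos: [0.5266, 0.185, 0.1933]
tool_rot: [0.004, 0.97, -0.001, 0.242]
force: [-0.1, -0.4, -0.4]
finger_gap: 1.001
gripper_force: 0.0
```

```bash
python3 -c "
from m import *
where(); s=snap('top'); q=snap('scene')
print(book(s,'a',ROI['a']),book(q,'a',(315,225,368,270)))
big=cv2.resize(q['img'][180:340,180:420],None,fx=3,fy=3);cv2.imwrite('pics/gr.png',big[:,:,::-1])"
```

```text
deck g [ 50.1 109.7 141. ] F deck [-0.3 -0.4 -0.4] gap 1.001 grip 0.0 t 24.5 q [ 0.18  0.45  1.98 -0.37  0.25 -1.04]
(array([426.1, 159.6]), array([ 59.1, 107.2]), 77.2) (array([423.1, 171.1]), array([77.6, 99.5]), 78.1)
```

View pics/gr.png

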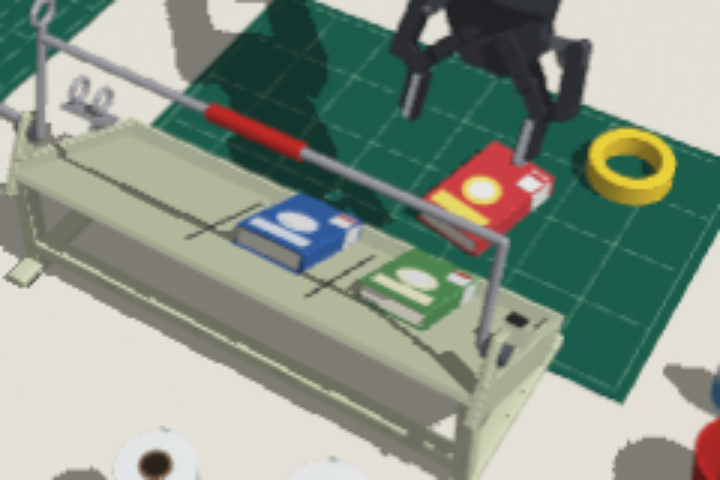

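Green is down with its foot at the lip, and the red book hasn't moved. I'll turn the wrist half a turn for it.

>>> move_arm(rows=[[0, 0, 7, 0, 0, -20, 0], [0, 0, 14, 0, 0, -20, 0], [0, 0, 21, 0, 0, -20, 0], [0, 0, 28, 0, 0, -20, 0], [0, 0, 35, 0, 0, -20, 0], [0, 0, 42, 0, 0, -20, 0], [0, 0, 49, 0, 0, -20, 0], [0, 0, 56, 0, 0, -20, 0], [0, 0, 63, 0, 0, -20, 0], [0, 0, 70, 0, 0, -20, 0], [0, 0, 77, 0, 0, -20, 0], [0, 0, 82, 0, 0, -20, 0]])

```text
t: 25.6
tcp_pos: [0.5185, 0.1843, 0.2063]
tool_rot: [0.642, 0.728, 0.155, 0.181]
force: [0.5, -0.3, 0.6]
finger_gap: 0.999
gripper_force: 0.0
```

```bash
python3 -c "
from m import *
where(); print(bg((426.9,164.4),180-12.8,.12))"
```

```text
deck g [ 48.9 109.  156.3] F deck [ 0.7 -0.3  0.3] gap 0.999 grip 0.0 t 25.6 q [ 0.18  0.42  1.98 -0.33  0.29  0.35]
[  22.   -23.6  107.5   -4.2 -122.7   34.1]
```

>>> move_arm(rows=[[22, -23.6, 107.5, -4, -123, 30, 0], [22, -23.6, 107.5, -4, -123, 30, 0], [22, -23.6, 107.5, -4, -123, 30, 0], [22, -23.6, 107.5, -4, -123, 30, 0], [22, -23.6, 107.5, -4, -123, 30, 0], [22, -23.6, 107.5, -4, -123, 30, 0], [22, -23.6, 107.5, -4, -123, 30, 0], [22, -23.6, 107.5, -4, -123, 30, 0], [22, -23.6, 107.5, -4, -123, 30, 0], [22, -23.6, 107.5, -4, -123, 30, 0], [22, -23.6, 107.5, -4, -123, 30, 0], [22, -23.6, 107.5, -4, -123, 30, 0]])

```text
t: 26.6
tcp_pos: [0.4248, 0.1644, 0.1234]
tool_rot: [0.926, 0.352, 0.084, 0.109]
force: [-0.1, 0.5, -0.0]
finger_gap: 0.999
gripper_force: 0.0
```

```bash
python3 -c "
from m import *
where(); print(bg((426.9,164.4),180-12.8,.12))"
```

```text
deck g [-74.   87.5 127.3] F deck [-0.1  0.5  0. ] gap 0.999 grip 0.0 t 26.6 q [ 0.24  0.53  2.08 -0.54  0.39  1.57]
[ 11.8 -11.4  54.1   1.3   0.4   3.8]
```

>>> move_arm(rows=[[11.8, -11.4, 54.1, 1, 0, 4, 0], [11.8, -11.4, 54.1, 1, 0, 4, 0], [11.8, -11.4, 54.1, 1, 0, 4, 0], [11.8, -11.4, 54.1, 1, 0, 4, 0], [11.8, -11.4, 54.1, 1, 0, 4, 0], [11.8, -11.4, 54.1, 1, 0, 4, 0], [11.8, -11.4, 54.1, 1, 0, 4, 0], [11.8, -11.4, 54.1, 1, 0, 4, 0], [11.8, -11.4, 54.1, 1, 0, 4, 0], [11.8, -11.4, 54.1, 1, 0, 4, 0]])

```text
t: 27.43
tcp_pos: [0.4269, 0.1637, 0.1202]
tool_rot: [0.994, -0.108, 0.001, 0.001]
force: [-0.2, 0.7, 0.5]
finger_gap: 0.999
gripper_force: 0.0
```

```bash
python3 -c "
from m import *
where(); print(bg((426.9,164.4),180-12.8,.024)); print(book(snap('top'),'a',ROI['a']))"
```

```text
deck g [-75.   87.6 123.9] F deck [0.1 0.7 0.6] gap 0.999 grip 0.0 t 27.4333 q [ 0.12  0.55  1.97 -0.    0.62  1.91]
[ 0.1 -0.2  0.4 -0.4 -0.8 96.2]
(array([458.5, 127. ]), array([26.7, 13.3]), 1.3)
```

>>> move_arm(rows=[[0, 0, 0, 0, -1, 35, 0], [0, 0, 0, 0, -1, 65, 0], [0, 0, 0, 0, -1, 85, 0], [0, 0, 0, 0, -1, 93, 0], [0, 0, 0, 0, -1, 96, 0], [0, 0, 0, 0, -1, 96, 0.3], [0, 0, 0, 0, -1, 96, 0.6], [0, 0, 0, 0, -1, 96, 0.6], [0, 0, 0, 0, -1, 96, 0.6], [0, 0, 0, 0, -1, 96, 0.6]], squeeze=45)

```text
t: 28.32
tcp_pos: [0.4281, 0.1655, 0.0265]
tool_rot: [0.994, -0.109, 0.003, -0.0]
force: [0.9, 0.1, -0.4]
finger_gap: 0.755
gripper_force: 51.0
```

>>> move_arm(rows=[[0, 0, 0, 0, 0, -10, 0.6], [0, 0, 0, 0, 0, -30, 0.6], [0, 0, 0, 0, 0, -60, 0.6], [0, 0, 0, 0, 0, -90, 0.6], [0, 0, 0, 0, 0, -120, 0.6], [0, 0, 0, 0, 0, -150, 0.6], [0, 0, 0, 0, 0, -180, 0.6], [0, 0, 0, 0, 0, -190, 0.6], [0, 0, 0, 0, 0, -190, 0.6]])

```text
t: 29.07
tcp_pos: [0.428, 0.1657, 0.2193]
tool_rot: [0.994, -0.109, 0.006, -0.001]
force: [0.4, 0.1, -2.4]
finger_gap: 0.757
gripper_force: 51.0
```

```bash
cat >> m.py <<'E'
def place2(y,xg,zup):
    D,A,_=deck(); Rt=tool(-A[:,1],-A[:,2]); return delta(W((xg,y,zup)),Rt)[0]
E
python3 -c "
from m import *
where(); print(place2(-110,61,100))"
```

```text
deck g [-27.4  89.6 210.8] F deck [-0.7  0.1 -2.3] gap 0.757 grip 51.0 t 29.0667 q [ 0.13  0.36  1.88 -0.    0.88  1.92]
[  2.8  27.2 -11.8 165.4 169.   58.5]
```

>>> move_arm(rows=[[0.7, 6.8, -3, 20, 15, 0, 0.6], [1.4, 13.6, -6, 45, 40, 0, 0.6], [2.1, 20.4, -9, 75, 70, 5, 0.6], [2.8, 27.2, -11.8, 105, 100, 15, 0.6], [2.8, 27.2, -11.8, 135, 130, 30, 0.6], [2.8, 27.2, -11.8, 155, 155, 45, 0.6], [2.8, 27.2, -11.8, 165, 168, 56, 0.6], [2.8, 27.2, -11.8, 165, 169, 58, 0.6], [2.8, 27.2, -11.8, 165, 169, 58, 0.6], [2.8, 27.2, -11.8, 165, 169, 58, 0.6], [2.8, 27.2, -11.8, 165, 169, 58, 0.6]])

```text
t: 29.98
tcp_pos: [0.5511, -0.0369, 0.1566]
tool_rot: [0.972, -0.006, 0.237, 0.002]
force: [-1.0, 0.9, -1.0]
finger_gap: 0.756
gripper_force: 51.0
```

```bash
python3 -c "
from m import *
where(); print(place2(-110,60,26))"
```

```text
deck g [  56.  -111.9   96.2] F deck [-1.3  0.9 -0.4] gap 0.756 grip 51.0 t 29.9833 q [-0.35  0.51  2.04  0.84  0.2   0.45]
[ 0.1  0.6 -0.2  4.7 -2.1 70.1]
```

>>> move_arm(rows=[[0, 0.6, 0, 4, -2, 15, 0.6], [0, 0.6, 0, 5, -2, 32, 0.6], [0, 0.6, 0, 5, -2, 48, 0.6], [0, 0.6, 0, 5, -2, 60, 0.6], [0, 0.6, 0, 5, -2, 67, 0.6], [0, 0.6, 0, 5, -2, 70, 0.6], [0, 0.6, 0, 5, -2, 70, 0.6], [0, 0.6, 0, 5, -2, 70, 0.6]])

```text
t: 30.65
tcp_pos: [0.5872, -0.0324, 0.0983]
tool_rot: [0.97, -0.003, 0.242, 0.001]
force: [-0.5, -0.4, -1.7]
finger_gap: 0.759
gripper_force: 51.0
```

>>> move_arm(rows=[[0, 0, 0, -1, 0, 1, 0.6], [0, 0, 0, -2, 0, 2, 0.6], [0, 0, 0, -3, 0, 3, 0.6], [0, 0, 0, -4, 0, 4, 0.6], [0, 0, 0, -4, 0, 4, 0.6]])

```text
t: 31.07
tcp_pos: [0.5859, -0.0331, 0.0934]
tool_rot: [0.97, -0.004, 0.243, 0.002]
force: [0.8, 0.1, -1.3]
finger_gap: 0.763
gripper_force: 51.0
```

```bash
python3 -c "
from m import *
where(); print(place2(-110,54,21))"
```

```text
deck g [  57.2 -107.8   24.1] F deck [ 0.1  0.1 -1.5] gap 0.763 grip 51.0 t 31.0667 q [-0.31  0.67  1.99  1.54  0.14 -0.24]
[ 0.  -0.1  0.1 -3.2  2.2  3.1]
```

>>> move_arm(rows=[[0, 0, 0, 0, 1, 1, 0.6], [0, 0, 0, -1, 1, 2, 0.6], [0, 0, 0, -2, 1, 2, 0.6], [0, 0, 0, -3, 1, 2, 0.6], [0, 0, 0, -3, 1, 2, 0.6]])

```text
t: 31.48
tcp_pos: [0.5847, -0.0347, 0.09]
tool_rot: [0.97, -0.004, 0.243, 0.002]
force: [0.8, -0.7, -1.2]
finger_gap: 0.759
gripper_force: 51.1
```

```bash
python3 -c "
from m import *
where()"
```

```text
deck g [  54.5 -109.4   21.7] F deck [ 0.1 -0.7 -1.4] gap 0.759 grip 51.1 t 31.4833 q [-0.32  0.68  2.    1.62  0.14 -0.32]
```

>>> move_arm(rows=[[0, 0, 0, -1, 0, 0, 0.6], [0, 0, 0, -2, 0, 1, 0.6], [0, 0, 0, -3, 0, 1, 0.6], [0, 0, 0, -4, 0, 1, 0.6], [0, 0, 0, -4, 0, 1, 0.6]])

```text
t: 31.9
tcp_pos: [0.5849, -0.0348, 0.089]
tool_rot: [0.969, -0.003, 0.246, 0.001]
force: [4.8, 0.8, 3.6]
finger_gap: 0.756
gripper_force: 51.3
```

```bash
python3 -c "
from m import *
where()"
```

```text
deck g [  54.3 -109.5   20.7] F deck [5.9 0.9 0.9] gap 0.756 grip 51.3 t 31.9 q [-0.32  0.69  2.    1.71  0.15 -0.42]
```

Lip contact felt. I'll press it down, release and back off.

>>> move_arm(rows=[[0, 0, 0, 0, 0, 1, 0.6], [0, 0, 0, 0, 0, 2, 0.6], [0, 0, 0, 0, 0, 2, 0.6]])

```text
t: 32.15
tcp_pos: [0.5851, -0.0348, 0.0885]
tool_rot: [0.969, -0.003, 0.247, 0.002]
force: [-0.4, 0.3, 15.4]
finger_gap: 0.759
gripper_force: 52.7
```

>>> move_arm(rows=[[0, 0, 0, 0, 0, 0, 0.4], [0, 0, 0, 0, 0, 0, 0.2], [0, 0, 0, 0, 0, 0, 0.1], [0, 0, 0, 0, 0, 0, 0.1], [0, 0, 0, 0, 0, -10, 0.05], [0, 0, 0, 0, 0, -40, 0], [0, 0, 0, 0, 0, -80, 0], [0, 0, 0, 0, 0, -120, 0], [0, 0, 0, -40, 0, -140, 0], [0, 0, 0, -60, 0, -140, 0], [0, 0, 0, -60, 0, -140, 0]])

```text
t: 33.07
tcp_pos: [0.4604, -0.0325, 0.1809]
tool_rot: [0.97, -0.004, 0.242, 0.002]
force: [0.3, 0.5, -0.1]
finger_gap: 1.005
gripper_force: 0.0
```

```bash
cat >> m.py <<'E'
def pinpos():
    s=snap('top');q=snap('scene')
    for v,r in((s,(335,165,425,215)),(q,(140,150,258,240))):
        c=blobs(v,(0,130,70),(8,255,255),r,4); c=np.vstack(c); P=onplane(v,c,.012); print('pin',np.round((P.max(0)+P.min(0))/2,4),rect(P[:,:2]))
E
python3 -c "
from m import *
where(); pinpos(); q=snap('scene')
big=cv2.resize(q['img'][160:340,140:420],None,fx=2.8,fy=2.8,interpolation=cv2.INTER_CUBIC);cv2.imwrite('pics/rd.png',big[:,:,::-1])"
```

```text
deck g [ -12.5 -108.3  160.2] F deck [ 0.2  0.5 -0.3] gap 1.005 grip 0.0 t 33.0667 q [-0.43  0.39  2.24  1.29  0.2  -0.09]
pin [ 0.5558 -0.3222  0.012 ] (array([ 555.7, -322.2]), array([16.9, 50.4]), 0.9)
pin [ 0.5097 -0.1921  0.012 ] (array([ 540.5, -191.3]), array([105.1, 298. ]), 21.8)
```

View pics/rd.png

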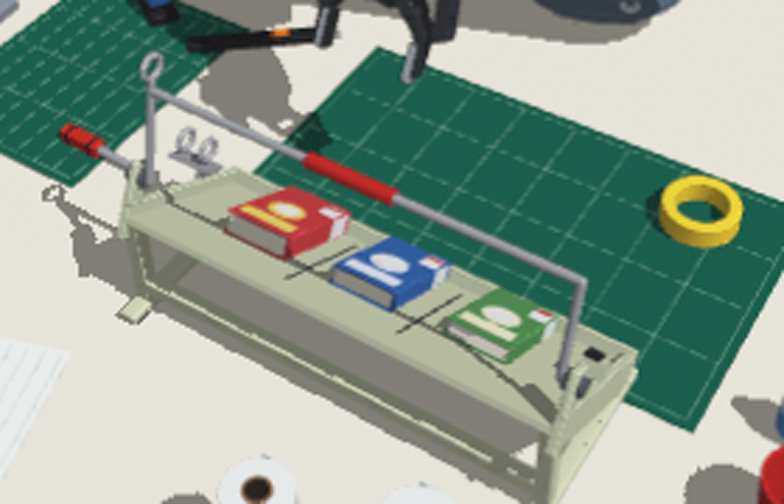

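All three books lie side by side (red, blue, green) with their feet at the lip, and the bar and pin haven't moved. I've used all 14 pictures, so the rest goes by numbers. Next, lower the bar.

```bash
cat >> m.py <<'E'
def sl(x,y,z):
    D,A,_=deck(); Rt=tool(A[:,0],-A[:,2]); return delta(W((x,y,z)),Rt)[0]
def sleeve():
    s=snap('top');q=snap('scene');D,A,_=deck()
    # depth points of red sleeve in scene view
    C=cloud(q); h=cv2.cvtColor(q['img'],cv2.COLOR_RGB2HSV); m=(cv2.inRange(h,np.array((0,130,70)),np.array((8,255,255)))|cv2.inRange(h,np.array((172,130,70)),np.array((180,255,255))))>0
    P=(C[m]-D)@A*1e3; P=P[np.isfinite(P[:,0])&(abs(P[:,1])<45)&(P[:,2]>28)&(P[:,0]>30)&(P[:,0]<200)]
    v=np.median(P,0); print('sleeve deck',np.round(v,1),len(P),'theta',np.arctan2(v[2]-36,150-v[0]))
E
python3 -c "
from m import *
sleeve(); print(sl(175,0,210))"
```

```text
sleeve deck [180.6   2.9 125.8] 204 theta 1.8993446570081565
[ 2.000e-01 -1.000e-01 -9.000e+01  1.842e+02 -1.095e+02 -5.170e+01]
```

>>> move_arm(rows=[[0, 0, -7, 0, 0, -20, 0.5], [0, 0, -14, 0, 0, -40, 0.5], [0, 0, -21, 0, -20, -52, 0.5], [0, 0, -28, 20, -40, -52, 0.5], [0, 0, -35, 45, -60, -52, 0.5], [0, 0, -42, 70, -80, -52, 0.5], [0, 0, -49, 95, -100, -52, 0.5], [0, 0, -56, 120, -110, -52, 0.5], [0, 0, -63, 140, -110, -52, 0.5], [0, 0, -70, 160, -110, -52, 0.5], [0, 0, -77, 175, -110, -52, 0.5], [0, 0, -84, 184, -110, -52, 0.5]])

```text
t: 34.32
tcp_pos: [0.6059, 0.0759, 0.314]
tool_rot: [0.735, 0.632, 0.184, 0.162]
force: [0.0, 0.2, -0.5]
finger_gap: 0.501
gripper_force: 0.0
```

>>> move_arm(rows=[[0, 0, -6, 0, 0, 0, 0.5], [0, 0, -6, 0, 0, 0, 0.5], [0, 0, -6, 0, 0, 0, 0.5], [0, 0, -6, 0, 0, 0, 0.5]])

```text
t: 34.65
tcp_pos: [0.6024, 0.0757, 0.3123]
tool_rot: [0.704, 0.667, 0.174, 0.169]
force: [-0.6, -0.7, 0.6]
finger_gap: 0.503
gripper_force: 0.0
```

```bash
python3 -c "
from m import *
where(); print(sl(175.5,0,134.5))"
```

```text
deck g [173.7   1.2 210. ] F deck [-0.2 -0.7  0.8] gap 0.503 grip 0.0 t 34.65 q [-0.07  0.3   1.75  0.05  0.6  -0.05]
[ 0.1  0.1 -2.6 -1.   1.8 75.5]
```

>>> move_arm(rows=[[0, 0, -2.6, -1, 2, 25, 0.5], [0, 0, -2.6, -1, 2, 50, 0.5], [0, 0, -2.6, -1, 2, 68, 0.5], [0, 0, -2.6, -1, 2, 75, 0.5], [0, 0, -2.6, -1, 2, 75, 0.6], [0, 0, -2.6, -1, 2, 75, 1], [0, 0, -2.6, -1, 2, 75, 1], [0, 0, -2.6, -1, 2, 75, 1], [0, 0, -2.6, -1, 2, 75, 1], [0, 0, -2.6, -1, 2, 75, 1], [0, 0, -2.6, -1, 2, 75, 1]], squeeze=30)

```text
t: 35.57
tcp_pos: [0.6394, 0.074, 0.2486]
tool_rot: [0.688, 0.683, 0.171, 0.174]
force: [-1.5, 1.0, 1.1]
finger_gap: 0.147
gripper_force: 30.3
```

>>> move_arm(rows=[[0, 0, 0, 0, -10, -2, 1], [0, 0, 0, 0, -22, -3.5, 1], [0, 0, 0, 0, -33, -3, 1], [0, 0, 0, 0, -44.5, -1, 1], [0, 0, 0, 0, -55, 2, 1], [0, 0, 0, 0, -65.5, 6, 1], [0, 0, 0, 0, -75, 12, 1], [0, 0, 0, 0, -84, 19, 1], [0, 0, 0, 0, -84, 19, 1]])

```text
t: 36.32
tcp_pos: [0.5755, 0.0743, 0.192]
tool_rot: [0.688, 0.683, 0.172, 0.175]
force: [3.5, 0.7, -3.3]
finger_gap: 0.143
gripper_force: 32.5
```

```bash
python3 -c "
from m import *
where(); sleeve()"
```

```text
deck g [ 93.5  -0.5 116.5] F deck [ 1.6  0.8 -4.6] gap 0.143 grip 32.5 t 36.3167 q [-0.08  0.47  1.95  0.14  0.23 -0.2 ]
sleeve deck [ 98.9  16.5 109.2] 118 theta 0.9615960628179454
```

>>> move_arm(rows=[[0, 0, 0, 0, -6, 5, 1], [0, 0, 0, 0, -10, 11, 1], [0, 0, 0, 0, -15, 17, 1], [0, 0, 0, 0, -19, 23, 1], [0, 0, 0, 0, -22, 29, 1], [0, 0, 0, 0, -25, 35, 1], [0, 0, 0, 0, -28, 42, 1], [0, 0, 0, 0, -30, 49, 1], [0, 0, 0, 0, -32, 56, 1], [0, 0, 0, 0, -32, 62, 1], [0, 0, 0, 0, -33, 67, 1], [0, 0, 0, 0, -33, 67, 1]])

```text
t: 37.42
tcp_pos: [0.5786, 0.0738, 0.1163]
tool_rot: [0.688, 0.683, 0.171, 0.174]
force: [4.8, 1.6, 2.1]
finger_gap: 0.148
gripper_force: 35.1
```

```bash
python3 -c "
from m import *
where(); sleeve()"
```

```text
deck g [60.7 -0.9 48.2] F deck [ 5.2  1.6 -0.4] gap 0.148 grip 35.1 t 37.4167 q [-0.08  0.62  1.99  0.71  0.05 -0.77]
sleeve deck [66.1 13.8 44.4] 104 theta 0.09968819053677733
```

>>> move_arm(rows=[[0, 0, 0, 0, 0, 1, 1], [0, 0, 0, 0, 0, 2, 1], [0, 0, 0, 0, 0, 3, 1], [0, 0, 0, 0, 0, 3, 1], [0, 0, 0, 0, 0, 3, 1]])

```text
t: 37.93
tcp_pos: [0.5792, 0.0738, 0.1149]
tool_rot: [0.688, 0.683, 0.171, 0.174]
force: [4.3, 1.5, 5.6]
finger_gap: 0.145
gripper_force: 35.2
```

```bash
python3 -c "
from m import *
where(); sleeve()"
```

```text
deck g [60.6 -0.9 46.6] F deck [6.5 1.6 3. ] gap 0.145 grip 35.2 t 37.9333 q [-0.08  0.63  1.99  0.76  0.05 -0.83]
sleeve deck [65.8 14.5 42.6] 107 theta 0.07873227967849725
```

>>> move_arm(rows=[[0, 0, 0, 0, 0, 1, 1], [0, 0, 0, 0, 0, 2, 1], [0, 0, 0, 0, 0, 3, 1], [0, 0, 0, 0, 0, 4, 1], [0, 0, 0, 0, 0, 4, 1], [0, 0, 0, 0, 0, 4, 1]])

```text
t: 38.53
tcp_pos: [0.5803, 0.0738, 0.1127]
tool_rot: [0.688, 0.683, 0.171, 0.175]
force: [-3.1, 0.3, 17.0]
finger_gap: 0.148
gripper_force: 36.5
```

```bash
python3 -c "
from m import *
where(); sleeve()"
```

```text
deck g [60.5 -0.9 44.2] F deck [ 5.2  0.2 16.4] gap 0.148 grip 36.5 t 38.5333 q [-0.08  0.63  1.99  0.85  0.04 -0.91]
sleeve deck [66.1 14.6 40.3] 107 theta 0.05090696950756355
```

>>> move_arm(rows=[[0, 0, 0, 0, 0, 0, 0.7], [0, 0, 0, 0, 0, 0, 0.55], [0, 0, 0, 0, 0, 0, 0.5], [0, 0, 0, 0, 0, -20, 0.5], [0, 0, 0, 0, 0, -50, 0.5], [0, 0, 0, 0, 0, -90, 0.5], [0, 0, 0, -40, 0, -110, 0.5], [0, 0, 0, -80, 0, -110, 0.5], [0, 0, 0, -120, 0, -110, 0.5], [0, 0, 0, -160, 0, -110, 0.5], [0, 0, 0, -200, 0, -110, 0.5], [0, 0, 0, -200, 0, -110, 0.5]])

```text
t: 39.63
tcp_pos: [0.5263, -0.1285, 0.2076]
tool_rot: [0.689, 0.683, 0.17, 0.173]
force: [0.2, -0.1, 0.0]
finger_gap: 0.495
gripper_force: 0.0
```

Run:
```python
from m import *
where(); sleeve(); pinpos()
s=snap('top');q=snap('scene');D,A,_=deck();mid=lambda c:(c.max(0)+c.min(0))/2
ts=blobs(s,(0,150,90),(8,255,255),(245,160,285,178)); qs=blobs(q,(0,130,70),(8,255,255),(255,230,305,262))
# crossbar sleeve, as first measured
P,e=tri(s,mid(ts[0]),q,mid(qs[0])); print('sleeve tri',P,e,(P-D)@A*1e3, mid(ts[0]),mid(qs[0]),len(qs[0]))
I=cv2.cvtColor(cv2.imread('pics/scene0.png'),cv2.COLOR_BGR2RGB); o=dict(q,img=I); print('first',mid(blobs(o,(0,130,70),(8,255,255),(255,230,305,262))[0]))
print('red area diff near eye',)
a=np.abs(q['img'][200:250,200:300].astype(int)-I[200:250,200:300]).sum(2)>90; ys,xs=np.nonzero(a); print(a.sum(),xs.min()+200,xs.max()+200,ys.min()+200,ys.max()+200)
Rv=tool(A[:,0]*[1,1,0],[0,0,-1]); print(delta([.556,-.322,.1],Rv)[0])
```

```text
deck g [  58.9 -203.7  152.5] F deck [ 0.2 -0.1 -0.1] gap 0.495 grip 0.0 t 39.6333 q [-0.58  0.4   2.02  0.72  0.39 -1.19]
sleeve deck [66.1  2.9 40. ] 154 theta 0.047351387291746094
pin [ 0.5558 -0.3222  0.012 ] (array([ 555.7, -322.2]), array([16.9, 50.4]), 0.9)
pin [ 0.5356 -0.1921  0.012 ] (array([ 547.6, -190.3]), array([ 56.6, 309. ]), 9.7)
sleeve tri [0.58661478 0.07461676 0.10179102] 0.0032082744541768425 [60.89832478 -0.0680638  37.60243992] [263.  172.5] [280.5 247. ] 63
first [280.5 247. ]
red area diff near eye
1261 200 299 200 249
[ 2.800e+01 -1.000e-01  1.000e-01 -1.984e+02 -1.940e+01  1.039e+02]
```

The sleeve triangulates exactly where it was at the start, so the bar is fully down. Next, pick up the pin.

>>> move_arm(rows=[[7, 0, 0, -30, -5, 0, 0.5], [14, 0, 0, -65, -10, 5, 0.5], [21, 0, 0, -105, -15, 15, 0.5], [28, 0, 0, -145, -19, 45, 0.5], [28, 0, 0, -180, -19, 80, 0.5], [28, 0, 0, -195, -19, 100, 0.5], [28, 0, 0, -198, -19, 104, 0.5], [28, 0, 0, -198, -19, 104, 0.5], [28, 0, 0, -198, -19, 104, 0.5], [28, 0, 0, -198, -19, 104, 0.5]])

```text
t: 40.77
tcp_pos: [0.5572, -0.3211, 0.1078]
tool_rot: [0.709, 0.705, 0.0, 0.0]
force: [0.7, 1.0, 0.7]
finger_gap: 0.499
gripper_force: 0.0
```

Run:
```python
from m import *
where(); pinpos()
D,A,_=deck(); a=np.radians(-.2); Rv=tool([np.cos(a),np.sin(a),0],[0,0,-1]); print(delta([.556,-.322,.021],Rv)[0])
```

```text
deck g [  38.  -396.    49.8] F deck [0.9 1.  0.3] gap 0.499 grip 0.0 t 40.7667 q [-0.7   0.74  1.5   0.    0.91 -0.69]Traceback (most recent call last):
  File "<stdin>", line 2, in <module>
  File "m.py", line 52, in pinpos
    c=blobs(v,(0,130,70),(8,255,255),r,4); c=np.vstack(c); P=onplane(v,c,.012); print('pin',np.round((P.max(0)+P.min(0))/2,4),rect(P[:,:2]))
                                             ~~~~~~~~~^^^
    return _nx.concatenate(arrs, 0, dtype=dtype, casting=casting)
           ~~~~~~~~~~~~~~~^^^^^^^^^^^^^^^^^^^^^^^^^^^^^^^^^^^^^^^
ValueError: need at least one array to concatenate
```

>>> move_arm(rows=[[0, 0, 0, -1, -1, 30, 0.5], [0, 0, 0, -1, -1, 55, 0.5], [0, 0, 0, -1, -1, 72, 0.5], [0, 0, 0, -1, -1, 79, 0.5], [0, 0, 0, -1, -1, 80, 0.5], [0, 0, 0, -1, -1, 80, 0.7], [0, 0, 0, -1, -1, 80, 1], [0, 0, 0, -1, -1, 80, 1], [0, 0, 0, -1, -1, 80, 1], [0, 0, 0, -1, -1, 80, 1], [0, 0, 0, -1, -1, 80, 1]], squeeze=50)

```text
t: 41.78
tcp_pos: [0.558, -0.3255, 0.0297]
tool_rot: [0.71, 0.704, 0.001, 0.003]
force: [0.6, 0.6, 6.3]
finger_gap: 0.168
gripper_force: 51.8
```

Run:
```python
from m import *
where(); print(readout.sense()['tcp_pos'])
```

```text
deck g [   2.  -400.4  -19.5] F deck [3.5 0.6 5.3] gap 0.168 grip 51.8 t 41.7833 q [-0.7   0.85  1.52  0.    0.77 -0.69]
[ 0.5579556  -0.32545295  0.02970705]
```

>>> move_arm(rows=[[0, 0, 0, 0, 0, -10, 1], [0, 0, 0, 0, 0, -25, 1], [0, 0, 0, 0, 0, -45, 1], [0, 0, 0, 0, 0, -65, 1], [0, 0, 0, 0, 0, -80, 1], [0, 0, 0, 0, 0, -80, 1], [0, 0, 0, 0, 0, -80, 1]])

```text
t: 42.37
tcp_pos: [0.5571, -0.3251, 0.109]
tool_rot: [0.71, 0.704, 0.0, 0.003]
force: [0.2, 0.8, -1.7]
finger_gap: 0.168
gripper_force: 50.9
```

```bash
cat >> m.py <<'E'
def pinmeas():
    """shank points, in deck frame, from depth of the scene view"""
    D,A,_=deck(); st=readout.sense(); T=np.array(st['tcp_pos']); v=snap('scene'); C=cloud(v)
    P=C[np.isfinite(C[...,0])]; P=P[(abs(P[:,0]-T[0])<.025)&(P[:,1]>T[1]+.032)&(P[:,1]<T[1]+.11)&(abs(P[:,2]-(T[2]-.0217))<.02)]
    P=P[P[:,2]>.03]; c=P.mean(0); d=np.linalg.svd(P-c)[2][0]; d*=np.sign(d[1]); print('TCP',T,'shank c',c,'dir',np.round(d,3),'tipy',np.percentile(P[:,1],98),len(P))
    for lo in np.arange(T[1]+.032,T[1]+.1,.015):
        m=(P[:,1]>=lo)&(P[:,1]<lo+.015)
        if m.sum()>2: print(np.round(lo,3),np.round(np.median(P[m],0),4),'zmax',P[m][:,2].max().round(4),'xmax',P[m][:,0].max().round(4),m.sum())
E
python3 - <<'E'
from m import *
where(); pinmeas()
a=np.radians(-.5); Rv=tool([np.cos(a),np.sin(a),0],[0,0,-1]); t=W((38,-353,36)); print(t, delta(t+[0,-.0035,.0217-.006],Rv)[0])
E
```

```text
deck g [  38.5 -400.1   50.9] F deck [-0.6  0.8 -1.6] gap 0.168 grip 50.9 t 42.3667 q [-0.7   0.73  1.5   0.    0.91 -0.69]
TCP [ 0.55707569 -0.3251145   0.10901308] shank c [ 0.5599758  -0.26172597  0.09098579] dir [-0.002  1.    -0.006] tipy -0.2308369244583186 76
-0.293 [ 0.5611 -0.2871  0.0917] zmax 0.0968 xmax 0.5662 19
-0.278 [ 0.5592 -0.2719  0.0907] zmax 0.0947 xmax 0.5652 15
-0.263 [ 0.5605 -0.2544  0.0916] zmax 0.0965 xmax 0.5638 20
-0.248 [ 0.5597 -0.2398  0.0915] zmax 0.0951 xmax 0.564 18
-0.233 [ 0.5607 -0.2308  0.0891] zmax 0.094 xmax 0.5616 4
[ 0.56406993 -0.27813186  0.08962603] [ 0.2  0.1  0.1 43.   7.3 -3.6]
```

>>> move_arm(rows=[[0.2, 0, 0, 12, 3, -3, 1], [0.2, 0, 0, 26, 6, -3, 1], [0.2, 0, 0, 38, 7, -3, 1], [0.2, 0, 0, 43, 7, -3, 1], [0.2, 0, 0, 43, 7, -3, 1], [0.2, 0, 0, 43, 7, -3, 1], [0.2, 0, 0, 43, 7, -3, 1]])

```text
t: 43.0
tcp_pos: [0.5642, -0.2818, 0.1106]
tool_rot: [0.71, 0.705, -0.001, 0.001]
force: [0.8, 0.2, -1.2]
finger_gap: 0.168
gripper_force: 50.9
```

Run:
```python
from m import *
where(); pinmeas()
D,A,_=deck(); a=np.radians(-.5); Rv=tool([np.cos(a),np.sin(a),0],[0,0,-1]); t=W((38,-353,36)); print(t, delta(t+[0,-.0035,.0212-.006],Rv)[0])
# fixed eyelets, depth points in the deck frame
v=snap('scene'); C=cloud(v); P=(C[np.isfinite(C[...,0])]-D)@A*1e3
for y0 in(-243,-217,-197):
    m=(abs(P[:,1]-y0)<8)&(abs(P[:,0]-38)<22)&(P[:,2]>18)&(P[:,2]<60); Q=P[m]; print(y0,m.sum(),np.round(np.percentile(Q,[3,50,97],axis=0),1).tolist() if m.sum() else '')
```

```text
deck g [  45.2 -356.7   49.2] F deck [ 0.1  0.2 -1.4] gap 0.168 grip 50.9 t 43.0 q [-0.64  0.72  1.53 -0.    0.89 -0.63]
TCP [ 0.56418028 -0.28179472  0.11060941] shank c [ 0.56745157 -0.21716903  0.09180067] dir [ 0.081  0.994 -0.074] tipy -0.1728424644887268 82
-0.25 [ 0.5663 -0.2438  0.0921] zmax 0.0976 xmax 0.5708 20
-0.235 [ 0.5675 -0.2276  0.0929] zmax 0.0965 xmax 0.5724 19
-0.22 [ 0.5671 -0.2123  0.093 ] zmax 0.0978 xmax 0.5711 18
-0.205 [ 0.5674 -0.1964  0.0929] zmax 0.0963 xmax 0.5712 18
-0.19 [ 0.5643 -0.188   0.088 ] zmax 0.093 xmax 0.5747 3
[ 0.56406993 -0.27813186  0.08962603] [-0.   0.1  0.1  0.5 -0.1 -0.2]
-243 67 [[27.6, -247.1, 20.0], [43.3, -241.1, 32.3], [52.9, -236.3, 48.7]]
-217 43 [[26.7, -220.8, 19.5], [40.9, -215.9, 37.7], [53.1, -211.3, 48.4]]
-197 38 [[27.7, -204.5, 22.2], [41.2, -196.0, 40.1], [58.4, -193.3, 48.7]]
```

>>> move_arm(rows=[[0, 0, 0, 5, 0, 0, 1], [0, 0, 0, 10, 0, 0, 1], [0, 0, 0, 15, 0, 0, 1], [0, 0, 0, 20, 0, 0, 1], [0, 0, 0, 24, 0, 0, 1], [0, 0, 0, 28, 0, 0, 1], [0, 0, 0, 28, 0, 0, 1]])

```text
t: 43.68
tcp_pos: [0.5641, -0.2525, 0.1106]
tool_rot: [0.709, 0.705, -0.001, 0.0]
force: [-0.3, 0.4, -0.4]
finger_gap: 0.17
gripper_force: 50.9
```

Run:
```python
from m import *
where();print(readout.sense()['ft_torque'])
a=np.radians(-.5); Rv=tool([np.cos(a),np.sin(a),0],[0,0,-1]); t=W((38,-325,36)); print(delta(t+[0,-.0035,.0212-.006],Rv)[0])
```

```text
deck g [  44.8 -327.4   49.4] F deck [-0.5  0.4 -0.2] gap 0.17 grip 50.9 t 43.6833 q [-0.6   0.71  1.56 -0.    0.87 -0.59]
[-0.02903518 -0.02031072  0.01542096]
[-0.1  0.1  0.1 -1.1  0.3 -0.2]
```

>>> move_arm(rows=[[0, 0, 0, 4, 0, 0, 1], [0, 0, 0, 8, 0, 0, 1], [0, 0, 0, 12, 0, 0, 1], [0, 0, 0, 16, 0, 0, 1], [0, 0, 0, 20, 0, 0, 1], [0, 0, 0, 24, 0, 0, 1], [0, 0, 0, 24, 0, 0, 1]])

```text
t: 44.27
tcp_pos: [0.5642, -0.2287, 0.1105]
tool_rot: [0.709, 0.705, -0.001, 0.0]
force: [0.2, -0.0, -0.6]
finger_gap: 0.17
gripper_force: 50.9
```

Run:
```python
from m import *
where();print(readout.sense()['ft_torque'])
a=np.radians(-.5); Rv=tool([np.cos(a),np.sin(a),0],[0,0,-1]); t=W((38,-271,36)); print(delta(t+[0,-.0035,.0212-.006],Rv)[0])
```

```text
deck g [  44.7 -303.6   49.3] F deck [-0.1 -0.  -0.6] gap 0.17 grip 50.9 t 44.2667 q [-0.57  0.7   1.59 -0.    0.86 -0.56]
[-0.00890564  0.00189855  0.02350887]
[-0.1  0.1  0.1 29.   0.4 -0.4]
```

>>> move_arm(rows=[[0, 0, 0, 3, 0, 0, 1], [0, 0, 0, 6, 0, 0, 1], [0, 0, 0, 9, 0, 0, 1], [0, 0, 0, 12, 0, 0, 1], [0, 0, 0, 15, 0, 0, 1], [0, 0, 0, 18, 0, 0, 1], [0, 0, 0, 21, 0, 0, 1], [0, 0, 0, 24, 0, 0, 1], [0, 0, 0, 24, 0, 0, 1]])

```text
t: 45.02
tcp_pos: [0.5644, -0.205, 0.1105]
tool_rot: [0.71, 0.705, -0.001, 0.0]
force: [1.0, 0.7, -0.8]
finger_gap: 0.17
gripper_force: 50.9
```

Run:
```python
from m import *
where();print(readout.sense()['ft_torque'])
a=np.radians(-.5); Rv=tool([np.cos(a),np.sin(a),0],[0,0,-1]); t=W((38,-271,36)); print(delta(t+[0,-.0035,.0212-.006],Rv)[0])
```

```text
deck g [  44.7 -279.9   49.3] F deck [ 0.5  0.8 -1.2] gap 0.17 grip 50.9 t 45.0167 q [-0.53  0.69  1.61 -0.    0.84 -0.52]
[ 0.01608209 -0.02108889 -0.02732983]
[-0.1  0.1  0.1  5.4  0.3 -0.3]
```

Inserting without resistance. I'll push on until the grip meets the outer eyelet.

>>> move_arm(rows=[[0, 0, 0, 1, 0, 0, 1], [0, 0, 0, 2, 0, 0, 1], [0, 0, 0, 3, 0, 0, 1], [0, 0, 0, 4, 0, 0, 1], [0, 0, 0, 5, 0, 0, 1], [0, 0, 0, 5, 0, 0, 1]])

```text
t: 45.52
tcp_pos: [0.5647, -0.2014, 0.1107]
tool_rot: [0.71, 0.705, -0.001, 0.001]
force: [-1.4, -1.8, -0.7]
finger_gap: 0.17
gripper_force: 50.9
```

```bash
python3 -c "
from m import *
where()"
```

```text
deck g [  45.  -276.3   49.3] F deck [-1.6 -1.8  0. ] gap 0.17 grip 50.9 t 45.5167 q [-0.53  0.69  1.61 -0.    0.84 -0.52]
```

>>> move_arm(rows=[[0, 0, 0, 1, 0, 0, 1], [0, 0, 0, 2, 0, 0, 1], [0, 0, 0, 3, 0, 0, 1], [0, 0, 0, 3, 0, 0, 1], [0, 0, 0, 3, 0, 0, 1]])

```text
t: 45.93
tcp_pos: [0.5649, -0.201, 0.1109]
tool_rot: [0.709, 0.705, -0.003, 0.003]
force: [-2.2, -9.2, -1.7]
finger_gap: 0.171
gripper_force: 50.8
```

```bash
python3 -c "
from m import *
where()"
```

```text
deck g [  45.3 -275.9   49.4] F deck [-2.7 -9.2 -0.5] gap 0.171 grip 50.8 t 45.9333 q [-0.53  0.69  1.61 -0.01  0.84 -0.51]
```

>>> move_arm(rows=[[0, 0, 0, 1, 0, 0, 1], [0, 0, 0, 2, 0, 0, 1], [0, 0, 0, 2, 0, 0, 1], [0, 0, 0, 2, 0, 0, 1]])

```text
t: 46.27
tcp_pos: [0.565, -0.2009, 0.111]
tool_rot: [0.709, 0.705, -0.004, 0.004]
force: [-3.3, -13.4, -2.3]
finger_gap: 0.17
gripper_force: 50.7
```

```bash
python3 -c "
from m import *
where()"
```

```text
deck g [  45.4 -275.8   49.5] F deck [ -3.9 -13.4  -0.6] gap 0.17 grip 50.7 t 46.2667 q [-0.52  0.69  1.62 -0.01  0.83 -0.51]
```

Solid stop within 1.5 mm of the computed home position. I'll relax the push, release and back off.

>>> move_arm(rows=[[0, 0, 0, -3, 0, 0, 1], [0, 0, 0, -4, 0, 0, 1], [0, 0, 0, -4, 0, 0, 0.8], [0, 0, 0, -4, 0, 0, 0.6], [0, 0, 0, -4, 0, 0, 0.5], [0, 0, 0, -4, 0, 0, 0.5], [0, 0, 0, -4, 0, -15, 0.5], [0, 0, 0, -4, 0, -45, 0.5], [0, 0, 0, -4, 0, -85, 0.5], [0, 0, 0, -40, -20, -110, 0.5], [0, 0, 0, -80, -50, -110, 0.5], [0, 0, 0, -100, -80, -110, 0.5]])

```text
t: 47.27
tcp_pos: [0.4923, -0.2922, 0.2235]
tool_rot: [0.709, 0.706, -0.001, 0.005]
force: [-0.7, -1.4, -0.7]
finger_gap: 0.499
gripper_force: 0.0
```

Run:
```python
from m import *
where()
s=snap('top');q=snap('scene');D,A,_=deck();mid=lambda c:(c.max(0)+c.min(0))/2
I=lambda n,v:dict(v,img=cv2.cvtColor(cv2.imread(f'pics/{n}0.png'),cv2.COLOR_BGR2RGB))
for lab,a,b in(('now',s,q),('first',I('top',s),I('scene',q))):
    tp=blobs(a,(0,130,70),(8,255,255),(335,175,365,190),4); qp=blobs(b,(0,130,70),(8,255,255),(180,195,210,216),4)
    P,e=tri(a,mid(np.vstack(tp)),b,mid(np.vstack(qp))); print(lab,'pin deck',np.round((P-D)@A*1e3,1),e,mid(np.vstack(tp)),mid(np.vstack(qp)))
    print(lab,'sleeve',mid(blobs(a,(0,150,90),(8,255,255),(245,160,285,178))[0]),mid(blobs(b,(0,130,70),(8,255,255),(255,230,305,262))[0]))
# books on the deck: rays onto the book top plane, deck frame
for k,t,yy in(('a',22,-110),('b',18,0),('d',16,110)):
    m=np.zeros((420,560),np.uint8); c=blobs(s,*BK[k],(195,135,335,195)); 
    r=(rays(s,np.vstack(c))@s['R'])@A; o=(s['o']-D)@A; P=(o+r*((t/1e3-o[2])/r[:,2])[:,None])*1e3; P=P[(abs(P[:,1]-yy)<50)]
    if k=='a': P=P[abs(P[:,0]-60)>0]
    print(k,np.round(P.min(0),0),np.round(P.max(0),0))
```

```text
deck g [  34.8 -367.7  182.5] F deck [-0.9 -1.4 -0.3] gap 0.499 grip 0.0 t 47.2667 q [-0.73  0.49  1.61 -0.    1.03 -0.72]
now pin deck [  38.9 -274.3   33.3] 0.0012555791019759222 [348. 181.] [196.  206.5]
now sleeve [263.  172.5] [280.5 247. ]
first pin deck [  37.3 -274.9   32.7] 0.0021655148625330843 [348.  181.5] [196.  206.5]
first sleeve [263.  172.5] [280.5 247. ]
a [  -1. -143.   22.] [110. -77.  22.]
b [  3. -30.  18.] [108.  28.  18.]
d [ 3. 80. 16.] [104. 139.  16.]
```

```bash
python3 -c "
from station import order
print(order.sign_off())"
```

```text
the job is handed in; nothing more can be done
None
```

I've handed the job in: the red, blue and green books (book c was absent) lie on the deck with their feet at the front lip. The bar is fully down, the pin is home through all three eyelets, and I moved nothing else on the desk. The judge's verdict was not shown.

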